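# Load, close and lock the cap canister

## Task

Clear the used bottle caps into the steel canister for sterilising: tip the tote's caps out into it, add every cap that lies about on the bench, and leave the emptied tote standing upright on the bench. Only when all caps are in, seat the lid squarely on the canister, then turn the lock collar until its handle lines up with the locked mark (the arrow), and last of all move the tag from its stand to the canister's own peg, hanging freely. Leave the tube rack, the tip box and the bottle where they are.

Things in the scene. Friction and masses are not known exactly. Their poses are not given: they have to be found in the camera images.
- canister: steel canister, fixed: upright cylinder on a white base plate (200 x 190 mm, 12 mm thick) with an arm to local +y that carries the tag peg. Outer diameter 160 mm, inner 150 mm, inner floor 18 mm and rim 120 mm above the bench. Origin on the canister's axis at bench level, z up. Stays where it is in a run
- rim (a point): centre of the canister's mouth, in the plane of its rim, 120 mm above the bench
- collar (a joint): aluminium lock collar, captive on the outside of the canister just under the rim (outer diameter 184 mm, 92 to 116 mm above the bench). Angle in rad, 0 at the open dot, growing counter-clockwise seen from above; stop at 1.45. Locked with its handle in line with the arrow: 1.10 (within 0.1). Turns stiffly (0.25 N m friction) and stays where it is left
- collar_grip (a point): on the collar's handle: an upright fin 112 mm from the canister's axis, 30 mm long radially (97 to 127 mm), 12 mm thick tangentially, its top 155 mm above the bench; this point is in its middle, 142 mm above the bench, and moves with the collar
- lock_mark (a point): the locked mark: black arrow bar that sticks out radially from the canister's wall to 144 mm from the axis, 47 to 53 mm above the bench; this point is on its top, 112 mm from the axis, below where the handle's grip point comes when locked. (The open mark is a small black dot 90 mm from the axis)
- lid: steel lid, 0.3 kg: disc 158 mm in diameter, 8 mm thick, below it a centring spigot 140 mm in diameter, 10 mm deep, on top a black knob 32 mm in diameter, 22 to 46 mm above the origin, on a 16 mm neck. Origin at the centre of the disc's underside, z up; it meets point rim when the lid is seated. Starts on the bench on its spigot (origin 10 mm up)
- tote: white tote, 0.2 kg: floor 90 x 96 mm, 4 mm thick, walls 34 mm high on three sides, local +x side open with a low ramp (ends 70 mm from the origin, 9 mm up). Handle bar over the middle along local y: 12 mm thick (x), 88 mm free length (y), 24 mm high, centred 76 mm above the underside. Origin at the underside's centre, z up. Caps slide out over the ramp at about 60 degrees
- peg (a point): middle of the canister's own tag peg: level pin 10 mm in diameter, axis 135 mm above the bench, that points to local -x from an upright behind it (30 mm wide, ends 8 mm above the axis). Free for 30 mm either side of this point; ends in a ball 16 mm in diameter. This frame's x runs along the peg, towards the upright
- stand: small fixed stand (foot 90 x 70 mm) with a like peg, where the tag hangs at the start; origin at bench level, x along its peg towards the upright
- stand_peg (a point): middle of the stand's peg (same form as the canister's, 60 mm free length, 135 mm above the bench)
- tag: white tag, 40 g: upright plate 6 mm thick (local x), 52 mm wide (y), 123 mm high (z), with a square eye 28 x 28 mm. Origin at the centre of the eye; plate reaches 64 mm above (the top 50 mm are solid: the grip) and 59 mm below. Hanging on a peg, its origin is 9 mm below the peg's axis
- tube_rack: white tube rack 80 x 220 x 50 mm with tubes, bystander; origin at its underside
- tip_box: blue and white pipette tip box 85 x 125 x 80 mm, bystander; origin at its underside
- bottle: amber bottle, 68 mm in diameter, 160 mm high, bystander; origin at its underside
- cap0: used blue bottle cap, solid ribbed cylinder 34 mm (36 over the ribs) in diameter, 20 mm high, 15 g; origin at its centre, z its axis. Stands in the tote at the start; may be absent
- cap1: used blue bottle cap, solid ribbed cylinder 34 mm (36 over the ribs) in diameter, 20 mm high, 15 g; origin at its centre, z its axis. Stands in the tote at the start; may be absent
- cap2: used blue bottle cap, solid ribbed cylinder 34 mm (36 over the ribs) in diameter, 20 mm high, 15 g; origin at its centre, z its axis. Stands in the tote at the start; may be absent
- cap3: used blue bottle cap, solid ribbed cylinder 34 mm (36 over the ribs) in diameter, 20 mm high, 15 g; origin at its centre, z its axis. Stands in the tote at the start; may be absent
- cap4: used blue bottle cap, solid ribbed cylinder 34 mm (36 over the ribs) in diameter, 20 mm high, 15 g; origin at its centre, z its axis. Stands on the bench at the start; may be absent
- cap5: used blue bottle cap, solid ribbed cylinder 34 mm (36 over the ribs) in diameter, 20 mm high, 15 g; origin at its centre, z its axis. Stands on the bench at the start; may be absent
- cap6: used blue bottle cap, solid ribbed cylinder 34 mm (36 over the ribs) in diameter, 20 mm high, 15 g; origin at its centre, z its axis. Stands on the bench at the start; may be absent

How it is judged (in metres and radians):
On the way, in this order (a step that is already met when the one before it is completed fails the run):
1. the tote is tipped over the canister (angle between tote's own z axis and vertical above 0.5 rad and horizontal distance between tote and canister below 0.17 m and height (world z) of tote above 0.1 m), for 0.1 s.
2. all caps are in the canister (horizontal distance between each of cap0, cap1, cap2, cap3, cap4, cap5, cap6 and canister below 0.075 m and height (world z) of each of cap0, cap1, cap2, cap3, cap4, cap5, cap6 below 0.11 m), for 0.2 s.
3. with all caps in, the lid is seated on the rim (all of step 2 and horizontal distance between lid and rim below 0.01 m and z of lid in the frame of rim between -0.004 and 0.004 m and angle between lid's own z axis and vertical below 0.06 rad), for 0.2 s.
4. the collar is turned to the locked mark with the lid seated (horizontal distance between lid and rim below 0.01 m and z of lid in the frame of rim between -0.004 and 0.004 m and angle between lid's own z axis and vertical below 0.06 rad and value of joint collar between 1 and 1.2 rad), for 0.2 s.
5. the tag hangs on the canister's peg (x of tag in the frame of peg between -0.03 and 0.03 m and y of tag in the frame of peg between -0.016 and 0.016 m and z of tag in the frame of peg between -0.016 and -0.003 m and angle between tag's own z axis and vertical below 0.35 rad), for 0.2 s.
At the end, for the whole second after the job is handed in: All caps in the canister (within 75 mm of its axis, below its rim); lid seated (within 10 mm of the rim's centre, within 4 mm of its height, tilted under 0.06 rad); collar at 1.0 to 1.2 rad; tag hanging on the canister's peg by its eye, at rest; tote upright on the bench (tilt under 0.08 rad) (all of step 2 and all of step 4 and all of step 5 and angle between tote's own z axis and vertical below 0.08 rad and height (world z) of tote between -0.004 and 0.006 m and linear speed of each of lid, tag, tote below 0.03 m/s); the robot touches nothing.
It fails at once if the tube rack is displaced by more than 30 mm (distance of tube_rack from where it was at the start of the episode above 0.03 m).
It fails at once if the tip box is displaced by more than 30 mm (distance of tip_box from where it was at the start of the episode above 0.03 m).
It fails at once if the bottle is displaced by more than 30 mm (distance of bottle from where it was at the start of the episode above 0.03 m).
Of cap0, cap1, cap2, cap3 only 3 to 4 are there at a start; the rules pass over those that are not, and their reading is None.
Of cap4, cap5, cap6 only 2 to 3 are there at a start; the rules pass over those that are not, and their reading is None.
At some moment in a run one of cap4, cap5, cap6 may be knocked a few centimetres aside while the robot is not near it.
It also fails if it takes over 208 s, if anything falls off the work surface, if the arm or the gripper's body presses on something with over 40 N, if the wrist force passes 120 N, or if a joint passes its speed limit or range.

## Robot

A 6-joint arm with a two-finger parallel gripper is mounted at the origin on the work surface. World frame = base frame: x ahead of the robot, y to its left, z up, the work surface at z = 0. Lengths are in mm, angles in rad, forces in N, time in s.
With the tool pointing down it reaches from about 350 to 975 mm from the base axis. Payload 7.1 kg.
Tool frame: the origin (TCP) lies midway between the tips of the shut fingers; the grasp point (between the pads) lies 19 mm behind it; z points along the fingers, y is the line along which they close (so a half turn about z gives the same grasp; the last joint's range is limited). The gripper opens to 88 mm and grips with 3 to 60 N. Pads are 20 mm wide; open, the fingers measure 115 mm over their backs; the gripper's body (75 mm by 178 mm) begins 61 mm behind the grasp point.
Start: joints at [1.098, 0.423, 1.63, -0, 1.089, -0.019], TCP at [273.957, 561.74, 222.675] pointing down, gripper open.
Joint ranges: [-3, 3], [-0.9, 2.11], [0.09, 2.58], [-1.31, 4.45], [0.11, 2.69], [-2.54, 2.54]. Speed limits (rad/s): [2.39, 2.39, 3.01, 3.14, 3.14, 3.14].

## Interface

Orientations are given as a rotation vector (axis times angle).
In Python, from workcell import ctrl gives the robot as it stands. The module is installed in compiled form; this text tells all that it offers.
- The arm moves only by the tool apply_moves, never from a script. Its argument "targets" is a list of rows, each a list of 3 entries, a list of its own where there are three numbers: the opening, from -1 (shut) to 1 (fully open), then the shift along the tool's x, y, z normalised to -1 to 1, where 1 is 5 cm, then the turn, a rotation vector about the tool's x, y, z normalised to -1 to 1, where 1 is 90 degrees. In form: [[jaw, [x, y, z], [wx, wy, wz]], ...]. A call has 1 to 8 rows; each row shifts and turns the commanded pose from where the row before left it, along the tool's axes as they then stand; what a row does not reach is not made up. A row lasts 1/8 s, in which the tool goes at most 62.5 mm and 10.7 degrees, less where a joint would pass 70% of its speed; a pose out of reach is approached as far as the arm can. A call with a number of a shift or a turn outside -1 to 1 is refused whole. A call with a gripper value outside its range is refused whole. The fingers move at their own pace and stop on an object; the grip force is fixed at half the most. Time passes only in rows, so rows that do not move let the fingers close. It gives the time, the measured TCP pose, the force, the opening and the grip force at its end, in the units of the state.
- ctrl.get_obs(): the state, without advancing time (a new reading comes with each control period).
- ctrl.get_image(name): name is "scene" or "top" or "wrist"; returns a dict with "pixels" (480x640x3 uint8, blue, green, red), "camera_matrix" (3x3 intrinsics, pixels), "view" (4x4, takes a point from world to camera coordinates); the wrist camera has in their place "hand_eye" (4x4, takes a point from camera to tool coordinates, whose origin is the TCP and whose axes are the flange's). Camera axes: x right, y down, z forward; pixel columns grow to the right and rows downward; lengths in mm; the calibration is good to about 2 mm. A picture is of the moment at which its call begins: read the wrist's pose just before it. There is no depth.
- ctrl.close_job(): hands the job in; it is judged then, once.
Trained networks look in the newest picture that a camera, given by its name, has taken for a name from the list of things; names that differ only in an ending like _2 or _b are one class to them, and where a whole thing is asked for, a point or a joint stands for the part that bears it (a point fixed in the world has none). Each returns a list of dicts, best first, with "score" (0 to 1); they miss things now and then, are a little off and sometimes report something else, mostly with a low value. They report only what shows in the picture. A call takes as long as a camera call.
- ctrl.masks_of(label, camera): "region" (480x640 bool, what is visible of it) and "bbox" ([left, top, right, bottom] in pixels, round what is visible of it).
- ctrl.pinpoint(label, camera): "xy" ([column, row] in pixels: a listed point, or the origin of a listed thing).
The state is a dict: "t": time; "qpos": joint angles; "qvel": joint speeds; "joint_torque": joint torques, N m; "ee_pos": TCP position; "orientation": TCP orientation; "ft_force": force on the tool from outside, world axes, zero at the start; "moment": the same for the moment, N m; "width": finger opening in mm; "grasp_force": force on a finger pad.
Only numpy, scipy, OpenCV 4.12 (cv2) and the standard library are available. Lean on these libraries where they do the work, as an engineer would, in place of code of your own. Each camera call takes 0.05 s, during which the arm holds its last target. There are 200 camera calls.

## Working session

There is one attempt and no reset: what is moved stays moved. The work goes in short steps, Python scripts to look and compute and a tool call to move; the robot and the scene stay as the last step left them, time stands still between calls to the robot, and variables do not carry over. Pictures are saved under pics/ and viewed, at most 14 in all, crops included, and the job is handed in when it is done.

Besides the shell and the picture viewer there is one more tool, called after "Emit:" by a JSON object that holds its "name" and its "arguments", one argument or row to a line. apply_moves: Moves the arm, as the interface text tells. Scaled input: -1 to 1 covers 5 cm each way for a shift and 90 degrees each way for a turn. Its arguments: {"type":"object","properties":{"targets":{"type":"array"}},"required":["targets"]}

```bash
mkdir -p pics
cat > h.py <<'E'
import numpy as np, cv2
from scipy.spatial.transform import Rotation as R
from workcell import ctrl
def ray(cam,im,xy,T=None):
    K=im["camera_matrix"]; d=np.linalg.solve(np.array(K),[xy[0],xy[1],1.])
    if "view" in im: M=np.linalg.inv(np.array(im["view"]))
    else: M=T@np.array(im["hand_eye"])
    return M[:3,3], M[:3,:3]@d
def atz(o,d,z): return o+d*(z-o[2])/d[2]
def tool():
    s=ctrl.get_obs(); T=np.eye(4); T[:3,:3]=R.from_rotvec(s["orientation"]).as_matrix(); T[:3,3]=s["ee_pos"]; return s,T
def two(r1,r2):
    A=[];b=[]
    for o,d in (r1,r2):
        d=d/np.linalg.norm(d);P=np.eye(3)-np.outer(d,d);A.append(P);b.append(P@o)
    return np.linalg.lstsq(np.vstack(A),np.hstack(b),rcond=None)[0]
def snap(cam,name):
    im=ctrl.get_image(cam); cv2.imwrite("pics/"+name+".png",im["pixels"]); return im
E
python3 - <<'E'
from h import *
Z=dict(canister=0,rim=120,collar_grip=142,lock_mark=53,lid=10,tote=0,peg=135,stand=0,stand_peg=135,tag=126,tube_rack=0,tip_box=0,bottle=0,cap0=10)
s,T=tool(); print(s["t"],s["ee_pos"],s["orientation"],s["width"])
print(np.round(T[:3,:3],3))
ims={}
for c in("scene","top"): ims[c]=snap(c,c+"0")
for n,z in Z.items():
    for c in("scene","top"):
        for p in ctrl.pinpoint(n,c)[:8]:
            print(n,c,round(p["score"],2),np.round(p["xy"]),np.round(atz(*ray(c,ims[c],p["xy"]),z)))
print(ctrl.get_obs()["t"])
E
```

```text
0.0 [273.69685043 561.23745741 221.90529606] [-7.06629389e-01 -3.06071170e+00  2.35435514e-03] 87.65139987862972
[[-0.899  0.438 -0.001]
 [ 0.438  0.899 -0.001]
 [ 0.    -0.002 -1.   ]]
canister scene 0.8 [320. 288.] [594.  17.   0.]
canister top 0.59 [310. 256.] [591.  11.   0.]
canister top 0.52 [446. 273.] [ 557. -328.    0.]
rim scene 0.67 [326. 243.] [591.  29. 120.]
rim top 0.87 [308. 249.] [594.  15. 120.]
rim top 0.56 [390. 238.] [ 624. -172.  120.]
rim top 0.31 [378. 181.] [ 757. -142.  120.]
collar_grip scene 0.95 [367. 224.] [494.  37. 142.]
collar_grip scene 0.17 [379. 281.] [598. 209. 142.]
collar_grip top 0.98 [306. 299.] [480.  16. 142.]
lock_mark scene 0.63 [327. 240.] [519. -74.  53.]
lock_mark top 0.88 [343. 283.] [522. -70.  53.]
lock_mark top 0.66 [170. 231.] [637. 348.  53.]
lock_mark top 0.62 [449. 289.] [ 515. -324.   53.]
lid scene 0.57 [506. 361.] [426. 378.  10.]
lid scene 0.18 [265. 214.] [ 554. -327.   10.]
lid top 0.95 [158. 320.] [425. 374.  10.]
tote scene 0.97 [268. 214.] [ 538. -339.    0.]
tote top 0.69 [456. 283.] [ 533. -353.    0.]
peg scene 0.7 [
[... 591 characters left out ...]
x top 0.61 [378. 181.] [ 784. -156.    0.]
bottle scene 0.78 [210. 217.] [ 683. -398.    0.]
bottle top 0.75 [470. 217.] [ 698. -391.    0.]
bottle top 0.3 [461. 284.] [ 530. -366.    0.]
cap0 scene 0.66 [259. 206.] [ 547. -373.   10.]
cap0 scene 0.63 [260. 246.] [ 635. -188.   10.]
cap0 scene 0.62 [325. 243.] [ 491. -122.   10.]
cap0 scene 0.61 [428. 306.] [442. 190.  10.]
cap0 scene 0.56 [265. 213.] [ 551. -333.   10.]
cap0 top 0.7 [471. 270.] [ 564. -388.   10.]
cap0 top 0.65 [446. 273.] [ 555. -326.   10.]
cap0 top 0.62 [384. 324.] [ 426. -174.   10.]
cap0 top 0.57 [392. 242.] [ 630. -193.   10.]
cap0 top 0.56 [232. 311.] [450. 196.  10.]
cap0 top 0.49 [449. 287.] [ 520. -333.   10.]
1.5
```

View pics/scene0.png

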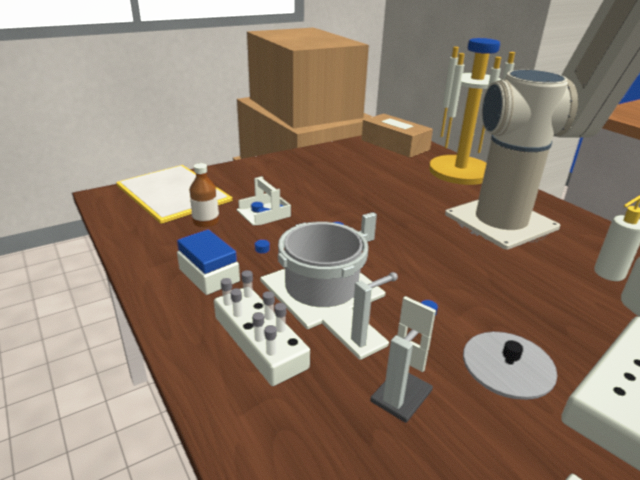

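View pics/top0.png

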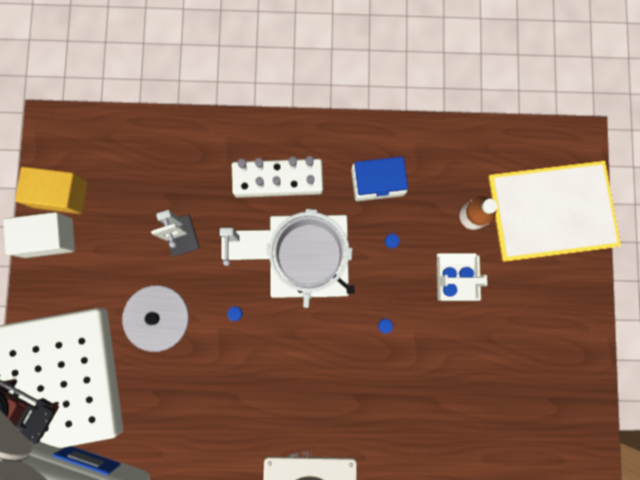

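The pictures show three bench caps (top at (392,241), (386,326) and (234,313)), the tote at (459,277) with its caps, the collar handle at (306,299), and the tag on the stand at (170,232). A zoom will give the tote and tag orientation.

Run:
```python
from h import *
t=cv2.imread("pics/top0.png"); s=cv2.imread("pics/scene0.png")
cr=lambda i,x,y,w=80,h=60: cv2.resize(i[y:y+h,x:x+w],(400,300),interpolation=cv2.INTER_CUBIC)
cv2.imwrite("pics/z.png",np.vstack([np.hstack([cr(t,425,245),cr(s,230,170)]),np.hstack([cr(t,140,200),cr(s,360,290,160,120)])]))
```

```text
(no output)
```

View pics/z.png

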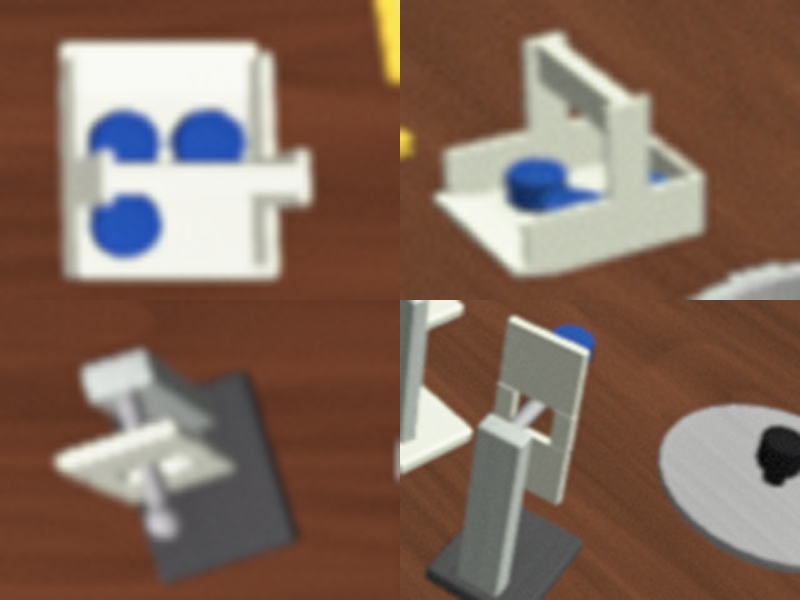

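The tote's open side faces world +x, it holds at least 3 caps, and its bar lies along y. The stand peg points its ball to −x with a yaw of about 14°. I'll rise, align the tool with the world axes (tool x = +y, y = +x) and go to the tote.

Emit:
{"name": "apply_moves", "arguments": {
  "targets": [
    [1, [0, 0, -0.5], [0, 0, 0.1185]],
    [1, [0, 0, -0.5], [0, 0, 0.1185]],
    [1, [0, 0, -0.5], [0, 0, 0.1185]],
    [1, [0, 0, -0.5], [0, 0, 0.1185]],
    [1, [0, 0, -0.5], [0, 0, 0.1185]],
    [1, [0, 0, -0.5], [0, 0, 0.1185]],
    [1, [0, 0, 0], [0, 0, 0]]
  ]
}}

```text
t: 2.38
ee_pos: [274.4, 562.6, 374.7]
orientation: [-2.218, -2.223, -0.006]
ft_force: [-0.1, -0.4, -0.9]
width: 87.8
grasp_force: 0.0
```

Emit:
{"name": "apply_moves", "arguments": {
  "targets": [
    [1, [-0.98, 0.2, 0], [0, 0, 0]],
    [1, [-0.98, 0.2, 0], [0, 0, 0]],
    [1, [-0.98, 0.2, 0], [0, 0, 0]],
    [1, [-0.98, 0.2, 0], [0, 0, 0]],
    [1, [-0.98, 0.2, 0], [0, 0, 0]],
    [1, [-0.98, 0.2, 0], [0, 0, 0]],
    [1, [-0.98, 0.2, 0], [0, 0, 0]],
    [1, [-0.98, 0.2, 0], [0, 0, 0]]
  ]
}}

```text
t: 3.38
ee_pos: [353.5, 168.0, 371.5]
orientation: [-2.215, -2.227, 0.002]
ft_force: [1.0, -0.8, 1.4]
width: 87.5
grasp_force: 0.0
```

Emit:
{"name": "apply_moves", "arguments": {
  "targets": [
    [1, [-0.98, 0.2, 0], [0, 0, 0]],
    [1, [-0.98, 0.2, 0], [0, 0, 0]],
    [1, [-0.98, 0.2, 0], [0, 0, 0]],
    [1, [-0.98, 0.2, 0], [0, 0, 0]],
    [1, [-0.98, 0.2, 0], [0, 0, 0]],
    [1, [-0.98, 0.2, 0], [0, 0, 0]],
    [1, [-0.98, 0.2, 0], [0, 0, 0]],
    [1, [-0.98, 0.2, 0], [0, 0, 0]]
  ]
}}

```text
t: 4.38
ee_pos: [433.6, -223.7, 371.3]
orientation: [-2.215, -2.225, 0.0]
ft_force: [0.5, 0.3, 0.3]
width: 87.5
grasp_force: 0.0
```

Emit:
{"name": "apply_moves", "arguments": {
  "targets": [
    [1, [-0.9, 0.2, 0], [0, 0, 0]],
    [1, [-0.9, 0.2, 0], [0, 0, 0]],
    [1, [0, 0, 0], [0, 0, 0]]
  ]
}}

```text
t: 4.75
ee_pos: [453.8, -314.2, 370.6]
orientation: [-2.218, -2.221, 0.001]
ft_force: [-0.5, 0.3, 0.7]
width: 87.5
grasp_force: 0.0
```

Run:
```python
from h import *
s,T=tool(); print(s["t"],s["qpos"],s["ee_pos"],np.round(T[:3,:3],3)); im=snap("wrist","w1"); print(im["hand_eye"])
for n,z in (("tote",0),("cap0",14)):
    for p in ctrl.pinpoint(n,"wrist")[:8]:
        print(n,round(p["score"],2),np.round(p["xy"]),np.round(atz(*ray("wrist",im,p["xy"],T),z)))
```

```text
4.75 [-6.27073717e-01  1.75598925e-01  1.62647009e+00 -2.65295221e-04
  1.34194185e+00 -6.28203602e-01] [ 453.79442668 -314.24152861  370.61392672] [[-0.001  1.    -0.002]
 [ 1.     0.001  0.001]
 [ 0.001 -0.002 -1.   ]]
[[-2.39997696e-04 -9.53983771e-01 -2.99858143e-01  8.33379980e+01]
 [ 9.99999630e-01 -4.76557375e-04  7.15773106e-04  7.64171495e-01]
 [-8.25735537e-04 -2.99857861e-01  9.53983533e-01 -1.62789635e+02]
 [ 0.00000000e+00  0.00000000e+00  0.00000000e+00  1.00000000e+00]]
tote 0.87 [367. 213.] [ 533. -352.    0.]
cap0 0.83 [442. 105.] [ 630. -191.   14.]
cap0 0.73 [299.  89.] [ 427. -170.   14.]
cap0 0.6 [359. 203.] [ 518. -332.   14.]
cap0 0.57 [384. 201.] [ 556. -330.   14.]
```

View pics/w1.png

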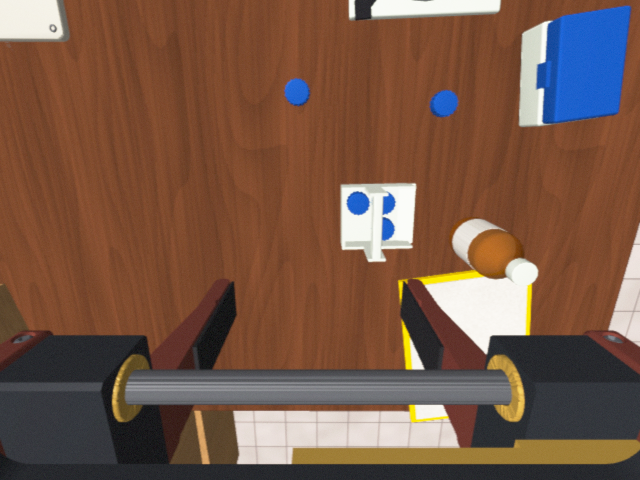

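The wrist view shows the tote at (378,216) with the ramp to the right (+x) and 3 caps inside, and bench caps at (297,92) and (444,103). I'll test which way a sideways tilt drives joint 4, and find the handle.

Emit:
{"name": "apply_moves", "arguments": {
  "targets": [
    [1, [0, 0, 0], [0, 0.11, 0]],
    [1, [0, 0, 0], [0, 0.11, 0]],
    [1, [0, 0, 0], [0, 0.11, 0]],
    [1, [0, 0, 0], [0, 0, 0]]
  ]
}}

```text
t: 5.4
ee_pos: [453.6, -312.4, 370.7]
orientation: [-1.929, -1.927, -0.511]
ft_force: [-0.3, -0.4, 0.3]
width: 87.8
grasp_force: 0.0
```

Run:
```python
from h import *
s,T=tool(); print(s["qpos"],s["ee_pos"],np.round(T[:3,:3],3))
T=np.array([[0,1,0,453.8],[1,0,0,-314.2],[0,0,-1,370.6],[0,0,0,1.]])
im=ctrl.get_image("wrist"); 
for xy in((375,190),(376,258)): print(atz(*ray("wrist",im,xy,T),88))
for xy in((340,184),(414,184),(342,250),(413,247)): print(atz(*ray("wrist",im,xy,T),38))
im=snap("top","t2")
for p in ctrl.masks_of("tote","top")[:1]:
  c=max(cv2.findContours(p["region"].astype(np.uint8),0,2)[0],key=cv2.contourArea); print(p["score"],cv2.minAreaRect(c))
```

```text
[-0.81705201  0.36666451  1.46231129  0.34907812  1.70163377 -0.83907733] [ 453.56789617 -312.41379853  370.7270723 ] [[ 0.001  1.    -0.002]
 [ 0.867 -0.     0.497]
 [ 0.497 -0.002 -0.867]]
[ 529.9592477  -300.92638169   88.        ]
[ 536.18242736 -396.17898468   88.        ]
[ 487.07365525 -300.09977884   38.        ]
[ 594.72165477 -300.09079361   38.        ]
[ 492.16206518 -401.61555285   38.        ]
[ 601.40921119 -396.73882339   38.        ]
0.81 ((461.5, 276.5), (45.0, 49.0), 90.0)
```

Emit:
{"name": "apply_moves", "arguments": {
  "targets": [
    [1, [0, 0, 0], [0, -0.11, 0]],
    [1, [0, 0, 0], [0, -0.11, 0]],
    [1, [0, 0, 0], [0, -0.11, 0]],
    [1, [-0.39, 0.79, 0], [0, 0, 0]],
    [1, [-0.39, 0.79, 0], [0, 0, -0.039]],
    [1, [0, 0, 0.9], [0, 0, 0]],
    [1, [0, 0, 0.9], [0, 0, 0]],
    [1, [0, 0, 0.9], [0, 0, 0]]
  ]
}}

```text
t: 6.55
ee_pos: [533.9, -349.8, 238.2]
orientation: [2.146, 2.289, -0.0]
ft_force: [0.3, 0.1, -0.5]
width: 88.3
grasp_force: 0.0
```

Emit:
{"name": "apply_moves", "arguments": {
  "targets": [
    [1, [0, 0, 0.89], [0, 0, 0]],
    [1, [0, 0, 0.89], [0, 0, 0]],
    [1, [0, 0, 0.89], [0, 0, 0]],
    [1, [0, 0, 0.89], [0, 0, 0]],
    [1, [0, 0, 0], [0, 0, 0]]
  ]
}}

```text
t: 7.18
ee_pos: [531.8, -348.7, 58.1]
orientation: [-2.146, -2.288, 0.002]
ft_force: [-0.1, -0.9, 0.9]
width: 88.2
grasp_force: 0.0
```

Emit:
{"name": "apply_moves", "arguments": {
  "targets": [
    [-1, [0, 0, 0], [0, 0, 0]],
    [-1, [0, 0, 0], [0, 0, 0]],
    [-1, [0, 0, 0], [0, 0, 0]],
    [-1, [0, 0, 0], [0, 0, 0]],
    [-1, [0, 0, 0], [0, 0, 0]],
    [-1, [0, 0, 0], [0, 0, 0]],
    [-1, [0, 0, 0], [0, 0, 0]],
    [-1, [0, 0, 0], [0, 0, 0]]
  ]
}}

```text
t: 8.18
ee_pos: [533.2, -351.3, 59.6]
orientation: [2.152, 2.288, 0.0]
ft_force: [-0.8, 0.4, -1.5]
width: 11.8
grasp_force: 29.9
```

Emit:
{"name": "apply_moves", "arguments": {
  "targets": [
    [-1, [0, 0, -0.2], [0, 0, 0]],
    [-1, [0, 0, -0.5], [0, 0, 0]],
    [-1, [0, 0, -0.6], [0, 0, 0]],
    [-1, [0, 0, -0.6], [0, 0, 0]],
    [-1, [0, 0, -0.6], [0, 0, 0]],
    [-1, [0, 0, -0.6], [0, 0, 0]],
    [-1, [0, 0, -0.5], [0, 0, 0]],
    [-1, [0, 0, -0.2], [0, 0, 0]]
  ]
}}

```text
t: 9.18
ee_pos: [533.5, -351.5, 251.7]
orientation: [2.15, 2.287, 0.001]
ft_force: [-0.0, 0.2, -2.2]
width: 11.9
grasp_force: 30.0
```

Emit:
{"name": "apply_moves", "arguments": {
  "targets": [
    [-1, [0.2, 0.05, 0], [0, 0, 0]],
    [-1, [0.4, 0.1, 0], [0, 0, 0]],
    [-1, [0.6, 0.14, 0], [0, 0, 0]],
    [-1, [0.65, 0.15, 0], [0, 0, 0]],
    [-1, [0.65, 0.15, 0], [0, 0, 0]],
    [-1, [0.65, 0.15, 0], [0, 0, 0]],
    [-1, [0.65, 0.15, 0], [0, 0, 0]],
    [-1, [0.65, 0.15, 0], [0, 0, 0]]
  ]
}}

```text
t: 10.18
ee_pos: [570.5, -123.2, 248.4]
orientation: [-2.15, -2.288, 0.002]
ft_force: [-0.9, 0.3, -2.2]
width: 11.5
grasp_force: 30.0
```

Emit:
{"name": "apply_moves", "arguments": {
  "targets": [
    [-1, [0.65, 0.15, 0], [0, 0, 0]],
    [-1, [0.65, 0.15, 0], [0, 0, 0]],
    [-1, [0.6, 0.14, 0], [0, 0, 0]],
    [-1, [0.4, 0.1, 0], [0, 0, 0]],
    [-1, [0.25, 0.06, 0], [0, 0, 0]],
    [-1, [0.05, 0, 0], [0, 0, 0]]
  ]
}}

```text
t: 10.92
ee_pos: [593.2, 6.3, 249.4]
orientation: [-2.151, -2.289, 0.001]
ft_force: [-0.8, -0.3, -1.5]
width: 11.9
grasp_force: 30.0
```

Emit:
{"name": "apply_moves", "arguments": {
  "targets": [
    [-1, [0, 0, 0], [0, 0, 0.1]],
    [-1, [0, 0, 0], [0, 0, 0.1]],
    [-1, [0, 0, 0], [0, 0, 0.1]],
    [-1, [0, 0, 0], [0, 0, 0.1]],
    [-1, [0, 0, 0], [0, 0, 0.1]],
    [-1, [0, 0, 0], [0, 0, 0.1]],
    [-1, [0, 0, 0], [0, 0, 0.1]],
    [-1, [0, 0, 0], [0, 0, 0.1]]
  ]
}}

```text
t: 11.92
ee_pos: [593.1, 4.6, 249.6]
orientation: [3.088, 0.577, -0.0]
ft_force: [-0.4, 0.4, -2.3]
width: 11.9
grasp_force: 30.0
```

Emit:
{"name": "apply_moves", "arguments": {
  "targets": [
    [-1, [0, 0, 0], [0, 0, 0.1]],
    [-1, [0, 0, 0], [0, 0, 0.1]],
    [-1, [0, 0, 0], [0, 0, 0.039]],
    [-1, [0, 0, 0], [0, 0, 0]]
  ]
}}

```text
t: 12.42
ee_pos: [593.2, 4.8, 249.6]
orientation: [3.141, -0.001, -0.0]
ft_force: [0.7, 1.3, -2.5]
width: 11.8
grasp_force: 30.0
```

Run:
```python
from h import *
s,T=tool(); print(s["t"],s["qpos"],s["ee_pos"],np.round(T[:3,:3],3))
ims={c:snap(c,c+"3") for c in("scene","top")}
for n in("rim","canister","lock_mark","collar_grip","peg","tote"):
  for c in("scene","top"):
    for p in ctrl.pinpoint(n,c)[:1]: print(n,c,p["score"],np.round(p["xy"]),np.round(atz(*ray(c,ims[c],p["xy"]),dict(rim=120,lock_mark=53,collar_grip=142,peg=135,tote=180).get(n,0))))
```

```text
12.425 [-1.18818856e-02  3.47159060e-01  1.67849974e+00 -2.71580637e-04
  1.11610048e+00  1.55936024e+00] [593.17659333   4.77689762 249.60791421] [[ 1. -0. -0.]
 [-0. -1. -0.]
 [-0.  0. -1.]]
rim scene 0.66 [324. 240.] [588.  17. 120.]
rim top 0.62 [171. 231.] [628. 328. 120.]
canister scene 0.55 [322. 289.] [592.  21.   0.]
canister top 0.9 [310. 258.] [584.  12.   0.]
lock_mark scene 0.66 [326. 241.] [524. -69.  53.]
lock_mark top 0.74 [343. 286.] [516. -69.  53.]
collar_grip scene 0.8 [368. 220.] [482.  22. 142.]
peg scene 0.91 [381. 284.] [592. 210. 135.]
peg top 0.86 [226. 250.] [586. 199. 135.]
tote scene 0.86 [319. 211.] [590.  -1. 180.]
tote top 0.9 [314. 247.] [593.   3. 180.]
```

View pics/scene3.png

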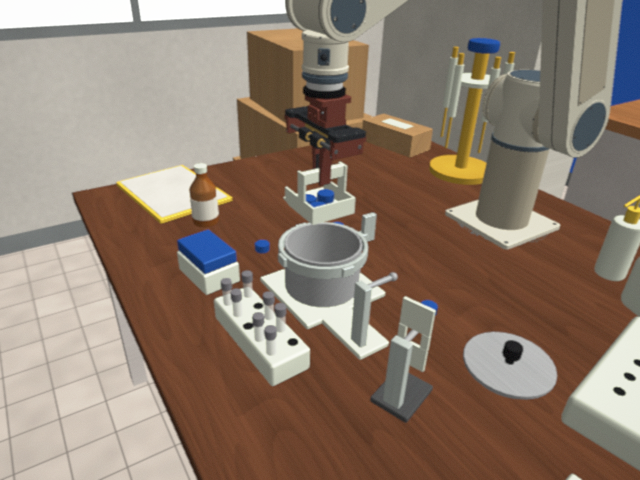

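The tote hangs over the canister with its caps at about (320,200) in the picture and the ramp toward −y. Tipping now.

Emit:
{"name": "apply_moves", "arguments": {
  "targets": [
    [-1, [0, 0, 0], [0.115, 0, 0]],
    [-1, [0, 0, 0], [0.115, 0, 0]],
    [-1, [0, 0, 0], [0.115, 0, 0]],
    [-1, [0, 0, 0], [0.115, 0, 0]],
    [-1, [0, 0, 0], [0.115, 0, 0]],
    [-1, [0, 0, 0], [0.115, 0, 0]],
    [-1, [0, 0, 0], [0.115, 0, 0]],
    [-1, [0, 0, 0], [0.1, 0, 0]]
  ]
}}

```text
t: 14.12
ee_pos: [593.7, 4.6, 249.3]
orientation: [-1.716, 0.001, -0.002]
ft_force: [-0.6, 1.2, -2.7]
width: 12.0
grasp_force: 30.0
```

Emit:
{"name": "apply_moves", "arguments": {
  "targets": [
    [-1, [0, 0, 0], [0, 0, 0]],
    [-1, [0, 0, 0], [0, 0, 0]],
    [-1, [0, 0, 0], [0, 0, 0]],
    [-1, [0, 0, 0], [0, 0, 0]],
    [-1, [0, 0, 0], [0, 0, 0]],
    [-1, [0, 0, 0], [0, 0, 0]],
    [-1, [0, 0, 0], [0, 0, 0]],
    [-1, [0, 0, 0], [0, 0, 0]]
  ]
}}

```text
t: 15.12
ee_pos: [593.3, 5.6, 249.6]
orientation: [-1.72, -0.0, 0.0]
ft_force: [1.2, -0.4, -1.9]
width: 11.9
grasp_force: 30.0
```

Run:
```python
from h import *
s,T=tool(); print(s["t"],s["qpos"],s["ee_pos"],np.round(T[:3,:3],3))
im=snap("scene","s4"); im=snap("top","t4")
a=cv2.imread("pics/s4.png");b=cv2.imread("pics/t4.png")
cr=lambda i,x,y: cv2.resize(i[y:y+150,x:x+200],(400,300),interpolation=cv2.INTER_CUBIC)
cv2.imwrite("pics/z4.png",np.hstack([cr(a,220,140),cr(b,230,170)]))
```

```text
15.125 [-0.48678071  0.78952064  1.62305267  1.10057842  1.76944877  0.64428511] [593.28551981   5.63517478 249.60805377] [[ 1.    -0.    -0.   ]
 [ 0.    -0.149  0.989]
 [-0.    -0.989 -0.149]]
```

View pics/z4.png

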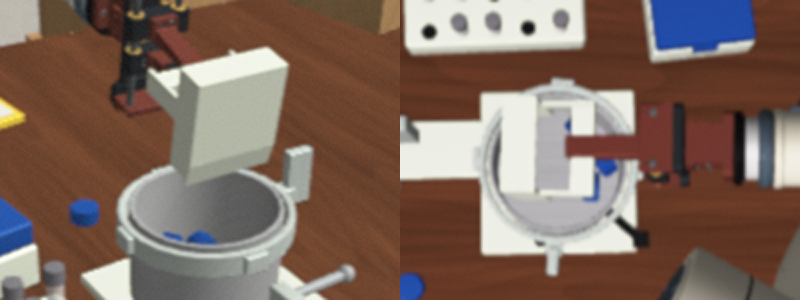

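The caps are in the canister. I'll untilt and set the tote down at about (500,−340).

Emit:
{"name": "apply_moves", "arguments": {
  "targets": [
    [-1, [0, 0, 0], [-0.115, 0, 0]],
    [-1, [0, 0, 0], [-0.115, 0, 0]],
    [-1, [0, 0, 0], [-0.115, 0, 0]],
    [-1, [0, 0, 0], [-0.115, 0, 0]],
    [-1, [0, 0, 0], [-0.115, 0, 0]],
    [-1, [0, 0, 0], [-0.115, 0, 0]],
    [-1, [0, 0, 0], [-0.115, 0, 0]],
    [-1, [0, 0, 0], [-0.1, 0, 0]]
  ]
}}

```text
t: 16.23
ee_pos: [593.3, 6.0, 250.7]
orientation: [3.137, 0.0, 0.002]
ft_force: [-0.3, -0.1, -1.9]
width: 11.7
grasp_force: 30.0
```

Emit:
{"name": "apply_moves", "arguments": {
  "targets": [
    [-1, [-0.23, 0.86, 0], [0, 0, 0]],
    [-1, [-0.23, 0.86, 0], [0, 0, 0]],
    [-1, [-0.23, 0.86, 0], [0, 0, 0]],
    [-1, [-0.23, 0.86, 0], [0, 0, 0]],
    [-1, [-0.23, 0.86, 0], [0, 0, 0]],
    [-1, [-0.23, 0.86, 0], [0, 0, 0]],
    [-1, [-0.23, 0.86, 0], [0, 0, 0]],
    [-1, [-0.23, 0.86, 0], [0, 0, 0]]
  ]
}}

```text
t: 17.23
ee_pos: [500.4, -339.3, 249.5]
orientation: [-3.14, 0.0, 0.001]
ft_force: [0.5, -1.3, -1.5]
width: 11.8
grasp_force: 30.0
```

Emit:
{"name": "apply_moves", "arguments": {
  "targets": [
    [-1, [0, 0, 0.3], [0, 0, 0]],
    [-1, [0, 0, 0.8], [0, 0, 0]],
    [-1, [0, 0, 0.8], [0, 0, 0]],
    [-1, [0, 0, 0.8], [0, 0, 0]],
    [-1, [0, 0, 0.5], [0, 0, 0]],
    [-1, [0, 0, 0.3], [0, 0, 0]],
    [-1, [0, 0, 0.2], [0, 0, 0]],
    [-1, [0, 0, 0], [0, 0, 0]]
  ]
}}

```text
t: 18.23
ee_pos: [501.4, -338.0, 64.5]
orientation: [-3.141, -0.0, 0.001]
ft_force: [-0.9, 0.2, -1.8]
width: 11.9
grasp_force: 30.0
```

Emit:
{"name": "apply_moves", "arguments": {
  "targets": [
    [-1, [0, 0, 0.08], [0, 0, 0]],
    [-1, [0, 0, 0], [0, 0, 0]],
    [1, [0, 0, 0], [0, 0, 0]],
    [1, [0, 0, 0], [0, 0, 0]],
    [1, [0, 0, 0], [0, 0, 0]],
    [1, [0, 0, -0.2], [0, 0, 0]],
    [1, [0, 0, -0.9], [0, 0, 0]],
    [1, [0, 0, -0.9], [0, 0, 0]]
  ]
}}

```text
t: 19.23
ee_pos: [501.2, -338.2, 162.1]
orientation: [-3.141, -0.0, 0.001]
ft_force: [0.2, -0.9, 0.4]
width: 68.4
grasp_force: 0.0
```

Emit:
{"name": "apply_moves", "arguments": {
  "targets": [
    [1, [0, 0, -0.9], [0, 0, 0]],
    [1, [0.5, -0.75, -0.9], [0, 0, 0]],
    [1, [0.5, -0.75, 0], [0, 0, 0]],
    [1, [0.5, -0.75, 0], [0, 0, 0]],
    [1, [0.5, -0.75, 0], [0, 0, 0]],
    [1, [0, 0, 0], [0, 0, 0]]
  ]
}}

```text
t: 19.98
ee_pos: [602.2, -186.7, 250.5]
orientation: [-3.142, -0.006, -0.002]
ft_force: [0.5, 0.2, 0.5]
width: 88.2
grasp_force: 0.0
```

```bash
cat >> h.py <<'E'
def find(n,zs,cams=("wrist","top"),k=8):
    s,T=tool(); print("t",s["t"],"pos",np.round(s["ee_pos"],1),"rv",np.round(s["orientation"],3),"w",s["width"])
    for c in cams:
        im=ctrl.get_image(c)
        for nn,z in zip(n,zs):
            for p in ctrl.pinpoint(nn,c)[:k]: print(c,nn,round(p["score"],2),np.round(p["xy"]),np.round(atz(*ray(c,im,p["xy"],T),z),1))
E
python3 - <<'E'
from h import *
find(["cap4","tote"],[10,0])
E
```

```text
t 19.975 pos [ 602.2 -186.7  250.5] rv [-3.142e+00 -6.000e-03 -2.000e-03] w 88.18852380928223
wrist cap4 0.91 [320. 186.] [ 627.7 -188.8   10. ]
wrist cap4 0.84 [ 37. 318.] [448.9 191.2  10. ]
wrist cap4 0.67 [309. 337.] [ 420.7 -174.    10. ]
wrist cap4 0.54 [176. 236.] [564.7 -10.   10. ]
wrist tote 0.86 [434. 280.] [ 501.3 -340.8    0. ]
wrist tote 0.16 [176. 235.] [562.3  -4.9   0. ]
top cap4 0.63 [233. 311.] [451.1 193.9  10. ]
top cap4 0.55 [318. 233.] [646.4  -8.6  10. ]
top cap4 0.53 [328. 260.] [579.5 -32.9  10. ]
top cap4 0.41 [327. 250.] [606.3 -31.8  10. ]
top tote 0.59 [279. 178.] [785.7  94.8   0. ]
top tote 0.55 [172. 230.] [645.9 354.6   0. ]
```

Emit:
{"name": "apply_moves", "arguments": {
  "targets": [
    [1, [0.53, 0.06, 0.9], [0, 0, 0]],
    [1, [0, 0, 0.95], [0, 0, 0]],
    [1, [0, 0, 0.95], [0, 0, 0]],
    [1, [0, 0, 0.95], [0, 0, 0]],
    [1, [0, 0, 0.9], [0, 0, 0]],
    [1, [0, 0, 0.25], [0, 0, 0]],
    [1, [0, 0, 0], [0, 0, 0]]
  ]
}}

```text
t: 21.15
ee_pos: [627.1, -192.6, 4.8]
orientation: [-3.141, 0.001, 0.001]
ft_force: [-0.3, 0.6, 0.6]
width: 87.8
grasp_force: 0.0
```

Emit:
{"name": "apply_moves", "arguments": {
  "targets": [
    [-1, [0, 0, 0], [0, 0, 0]],
    [-1, [0, 0, 0], [0, 0, 0]],
    [-1, [0, 0, 0], [0, 0, 0]],
    [-1, [0, 0, 0], [0, 0, 0]],
    [-1, [0, 0, 0], [0, 0, 0]],
    [-1, [0, 0, -0.4], [0, 0, 0]],
    [-1, [0, 0, -0.9], [0, 0, 0]],
    [-1, [0, 0, -0.9], [0, 0, 0]]
  ]
}}

```text
t: 22.15
ee_pos: [627.3, -192.0, 117.0]
orientation: [3.142, 0.0, 0.0]
ft_force: [-0.2, -0.6, 0.3]
width: 32.2
grasp_force: 30.0
```

Emit:
{"name": "apply_moves", "arguments": {
  "targets": [
    [-1, [0, 0, -0.9], [0, 0, 0]],
    [-1, [-0.14, -0.82, -0.5], [0, 0, 0]],
    [-1, [-0.14, -0.82, 0], [0, 0, 0]],
    [-1, [-0.14, -0.82, 0], [0, 0, 0]],
    [-1, [-0.14, -0.82, 0], [0, 0, 0]],
    [-1, [-0.14, -0.82, 0], [0, 0, 0]],
    [-1, [0, 0, 0.5], [0, 0, 0]],
    [-1, [0, 0, 0.5], [0, 0, 0]]
  ]
}}

```text
t: 23.15
ee_pos: [592.9, 13.8, 136.1]
orientation: [3.142, 0.002, 0.004]
ft_force: [0.3, -0.0, 0.4]
width: 32.2
grasp_force: 30.0
```

Emit:
{"name": "apply_moves", "arguments": {
  "targets": [
    [-1, [0, 0, 0], [0, 0, 0]],
    [1, [0, 0, 0], [0, 0, 0]],
    [1, [0, 0, 0], [0, 0, 0]],
    [1, [0, 0, 0], [0, 0, 0]],
    [1, [0, 0, -0.9], [0, 0, 0]],
    [1, [0, 0, -0.9], [0, 0, 0]],
    [1, [0, 0, 0], [0, 0, 0]]
  ]
}}

```text
t: 24.02
ee_pos: [594.9, 12.9, 229.1]
orientation: [-3.142, 0.0, -0.012]
ft_force: [-0.0, -0.6, 1.2]
width: 86.8
grasp_force: 0.0
```

Run:
```python
from h import *
find(["cap4","rim","canister"],[10,120,0],("wrist","top","scene"),5)
```

```text
t 24.025 pos [594.9  12.9 229.1] rv [-3.142  0.    -0.012] w 86.7978641216017
wrist cap4 0.98 [317. 212.] [594.9  14.5  10. ]
wrist cap4 0.88 [180. 325.] [447.5 190.3  10. ]
wrist cap4 0.78 [367. 210.] [597. -43.  10.]
wrist cap4 0.72 [352. 235.] [566.9 -26.7  10. ]
wrist cap4 0.72 [342. 173.] [638.3 -13.4  10. ]
wrist rim 0.84 [317. 240.] [594.3  14.1 120. ]
wrist canister 0.66 [315. 211.] [594.   16.7   0. ]
top cap4 0.62 [231. 308.] [456.3 200.   10. ]
top cap4 0.58 [308. 250.] [602.8  17.1  10. ]
top cap4 0.44 [328. 259.] [583.7 -32.5  10. ]
top rim 0.96 [307. 248.] [597.2  17.  120. ]
top canister 0.7 [308. 257.] [588.1  15.5   0. ]
top canister 0.17 [379. 180.] [ 786.8 -159.     0. ]
scene cap4 0.6 [427. 305.] [441.4 187.8  10. ]
scene cap4 0.59 [324. 269.] [553.6 -29.2  10. ]
scene cap4 0.56 [308. 265.] [577.6 -60.9  10. ]
scene cap4 0.49 [380. 281.] [472.6  73.7  10. ]
scene rim 0.83 [322. 241.] [592.  16. 120.]
scene rim 0.53 [379. 283.] [581.3 192.  120. ]
scene canister 0.73 [320. 288.] [594.1  16.2   0. ]
scene canister 0.39 [427. 306.] [432.2 179.9   0. ]
```

Emit:
{"name": "apply_moves", "arguments": {
  "targets": [
    [1, [-0.73, -0.89, 0], [0, 0, 0]],
    [1, [-0.73, -0.89, 0], [0, 0, 0]],
    [1, [-0.73, -0.89, 0], [0, 0, 0]],
    [1, [-0.73, -0.89, 0.1], [0, 0, 0]],
    [1, [0, 0, 0.95], [0, 0, 0]],
    [1, [0, 0, 0.95], [0, 0, 0]],
    [1, [0, 0, 0.95], [0, 0, 0]],
    [1, [0, 0, 0.95], [0, 0, 0]]
  ]
}}

```text
t: 25.62
ee_pos: [446.7, 191.2, 28.7]
orientation: [-3.141, -0.001, -0.002]
ft_force: [0.5, 0.6, -0.7]
width: 87.9
grasp_force: 0.0
```

Emit:
{"name": "apply_moves", "arguments": {
  "targets": [
    [1, [0, 0, 0.54], [0, 0, 0]],
    [1, [0, 0, 0], [0, 0, 0]],
    [-1, [0, 0, 0], [0, 0, 0]],
    [-1, [0, 0, 0], [0, 0, 0]],
    [-1, [0, 0, 0], [0, 0, 0]],
    [-1, [0, 0, 0], [0, 0, 0]],
    [-1, [0, 0, 0], [0, 0, 0]],
    [-1, [0, 0, 0], [0, 0, 0]]
  ]
}}

```text
t: 26.62
ee_pos: [446.3, 190.9, 2.9]
orientation: [-3.142, -0.0, -0.0]
ft_force: [0.3, -0.6, 1.2]
width: 33.6
grasp_force: 30.0
```

Emit:
{"name": "apply_moves", "arguments": {
  "targets": [
    [-1, [0, 0, -0.5], [0, 0, 0]],
    [-1, [0, 0, -0.95], [0, 0, 0]],
    [-1, [0, 0, -0.95], [0, 0, 0]],
    [-1, [0, 0, -0.95], [0, 0, 0]],
    [-1, [0, 0, -0.95], [0, 0, 0]],
    [-1, [0.74, 0.885, 0], [0, 0, 0]],
    [-1, [0.74, 0.885, 0], [0, 0, 0]],
    [-1, [0.74, 0.885, 0], [0, 0, 0]]
  ]
}}

```text
t: 27.62
ee_pos: [558.2, 56.9, 218.2]
orientation: [-3.141, -0.001, -0.001]
ft_force: [0.5, 0.4, -0.6]
width: 33.1
grasp_force: 30.0
```

Emit:
{"name": "apply_moves", "arguments": {
  "targets": [
    [-1, [0.74, 0.885, 0], [0, 0, 0]],
    [-1, [0, 0, 0.8], [0, 0, 0]],
    [-1, [0, 0, 0.8], [0, 0, 0]],
    [-1, [0, 0, 0], [0, 0, 0]],
    [1, [0, 0, 0], [0, 0, 0]],
    [1, [0, 0, 0], [0, 0, 0]],
    [1, [0, 0, 0], [0, 0, 0]],
    [1, [0, 0, -0.9], [0, 0, 0]]
  ]
}}

```text
t: 28.62
ee_pos: [592.2, 14.0, 181.2]
orientation: [3.142, 0.001, -0.009]
ft_force: [0.8, -0.6, -0.2]
width: 70.2
grasp_force: 0.0
```

Emit:
{"name": "apply_moves", "arguments": {
  "targets": [
    [1, [-0.5, 0.92, -0.9], [0, 0, 0]],
    [1, [-0.5, 0.92, 0], [0, 0, 0]],
    [1, [-0.5, 0.92, 0], [0, 0, 0]],
    [1, [-0.5, 0.92, 0], [0, 0, 0]],
    [1, [0, 0, 0], [0, 0, 0]]
  ]
}}

```text
t: 29.25
ee_pos: [495.5, -168.1, 224.5]
orientation: [3.141, -0.006, 0.001]
ft_force: [0.3, -0.1, -0.2]
width: 87.7
grasp_force: 0.0
```

Run:
```python
from h import *
find(["cap4"],[10],("wrist","top","scene"),7)
```

```text
t 29.25 pos [ 495.5 -168.1  224.5] rv [ 3.141e+00 -6.000e-03  1.000e-03] w 87.69599077949577
wrist cap4 0.92 [322. 271.] [ 421.8 -172.6   10. ]
wrist cap4 0.82 [150.  64.] [6.465e+02 6.000e-01 1.000e+01]
wrist cap4 0.66 [173. 142.] [571.7 -13.2  10. ]
wrist cap4 0.64 [119. 109.] [604.8  38.6  10. ]
wrist cap4 0.6 [131. 113.] [601.2  26.8  10. ]
top cap4 0.66 [330. 258.] [585.6 -39.9  10. ]
top cap4 0.6 [384. 325.] [ 425.5 -172.7   10. ]
top cap4 0.58 [308. 250.] [603.1  15.1  10. ]
top cap4 0.55 [304. 246.] [614.   25.1  10. ]
top cap4 0.45 [322. 234.] [645.3 -16.5  10. ]
top cap4 0.44 [329. 253.] [597.7 -35.4  10. ]
top cap4 0.34 [310. 249.] [605.9  12.   10. ]
scene cap4 0.6 [303. 262.] [581.8 -77.   10. ]
scene cap4 0.59 [320. 288.] [601.5  28.2  10. ]
scene cap4 0.52 [510. 363.] [425.2 385.5  10. ]
scene cap4 0.41 [322. 264.] [548.9 -46.9  10. ]
```

Emit:
{"name": "apply_moves", "arguments": {
  "targets": [
    [1, [-0.73, 0.05, 0], [0, 0, 0]],
    [1, [-0.72, 0.04, 0.1], [0, 0, 0]],
    [1, [0, 0, 0.95], [0, 0, 0]],
    [1, [0, 0, 0.95], [0, 0, 0]],
    [1, [0, 0, 0.95], [0, 0, 0]],
    [1, [0, 0, 0.95], [0, 0, 0]],
    [1, [0, 0, 0.52], [0, 0, 0]],
    [1, [0, 0, 0], [0, 0, 0]]
  ]
}}

```text
t: 30.55
ee_pos: [425.0, -169.6, 1.6]
orientation: [-3.141, -0.003, 0.001]
ft_force: [0.4, 0.2, -0.8]
width: 88.0
grasp_force: 0.0
```

Emit:
{"name": "apply_moves", "arguments": {
  "targets": [
    [-1, [0, 0, 0], [0, 0, 0]],
    [-1, [0, 0, 0], [0, 0, 0]],
    [-1, [0, 0, 0], [0, 0, 0]],
    [-1, [0, 0, 0], [0, 0, 0]],
    [-1, [0, 0, 0], [0, 0, 0]],
    [-1, [0, 0, 0], [0, 0, 0]],
    [-1, [0, 0, -0.5], [0, 0, 0]],
    [-1, [0, 0, -0.95], [0, 0, 0]]
  ]
}}

```text
t: 31.55
ee_pos: [422.9, -169.7, 74.6]
orientation: [-3.14, -0.0, 0.006]
ft_force: [0.6, -0.7, -0.3]
width: 33.3
grasp_force: 30.0
```

Emit:
{"name": "apply_moves", "arguments": {
  "targets": [
    [-1, [0, 0, -0.95], [0, 0, 0]],
    [-1, [0, 0, -0.95], [0, 0, 0]],
    [-1, [0, 0, -0.95], [0, 0, 0]],
    [-1, [0.85, -0.92, 0], [0, 0, 0]],
    [-1, [0.85, -0.92, 0], [0, 0, 0]],
    [-1, [0.85, -0.92, 0], [0, 0, 0]],
    [-1, [0.85, -0.92, 0], [0, 0, 0]],
    [-1, [0, 0, 0.8], [0, 0, 0]]
  ]
}}

```text
t: 32.55
ee_pos: [598.9, 16.6, 179.7]
orientation: [-3.141, -0.006, -0.013]
ft_force: [0.2, -0.9, -1.7]
width: 33.6
grasp_force: 30.0
```

Emit:
{"name": "apply_moves", "arguments": {
  "targets": [
    [-1, [0, 0, 0.8], [0, 0, 0]],
    [-1, [0, 0, 0], [0, 0, 0]],
    [1, [0, 0, 0], [0, 0, 0]],
    [1, [0, 0, 0], [0, 0, 0]],
    [1, [0, 0, 0], [0, 0, 0]],
    [1, [0, 0, -0.9], [0, 0, 0]],
    [1, [0, 0, -0.9], [0, 0, 0]],
    [1, [0, 0, -0.9], [0, 0, 0]]
  ]
}}

```text
t: 33.55
ee_pos: [593.8, 13.3, 274.8]
orientation: [3.142, -0.0, 0.002]
ft_force: [1.0, 0.1, 0.4]
width: 86.7
grasp_force: 0.0
```

Run:
```python
from h import *
find(["cap4","lid","rim","peg","collar_grip","lock_mark"],[10,10,120,135,142,53],("wrist","top","scene"),7)
snap("wrist","w5")
```

```text
t 33.55 pos [593.8  13.3 274.8] rv [ 3.142e+00 -0.000e+00  2.000e-03] w 86.7149009164299
wrist cap4 0.82 [319. 212.] [582.4  12.6  10. ]
wrist cap4 0.78 [341. 167.] [638.9 -13.9  10. ]
wrist cap4 0.75 [352. 224.] [565.8 -29.7  10. ]
wrist cap4 0.74 [319. 200.] [597.5  13.   10. ]
wrist cap4 0.67 [366. 198.] [600. -47.  10.]
wrist cap4 0.52 [318. 204.] [591.6  14.7  10. ]
wrist lid 0.93 [ 57. 316.] [430.3 385.1  10. ]
wrist rim 0.8 [317. 225.] [593.8  15.  120. ]
wrist peg 0.76 [116. 231.] [591.6 201.3 135. ]
wrist peg 0.58 [338. 166.] [650.5  -3.8 135. ]
wrist collar_grip 0.72 [317. 206.] [616.6  14.4 142. ]
wrist collar_grip 0.7 [315. 342.] [477.4  16.7 142. ]
wrist lock_mark 0.83 [390. 270.] [519.1 -73.4  53. ]
top cap4 0.58 [308. 250.] [603.9  14.9  10. ]
top cap4 0.55 [329. 260.] [580.3 -35.6  10. ]
top cap4 0.55 [328. 252.] [600.3 -33.2  10. ]
top lid 0.76 [160. 319.] [426.2 369.5  10. ]
top rim 0.77 [310. 246.] [601.5  10.5 120. ]
top rim 0.44 [310. 255.] [581.1   9.7 120. ]
top peg 0.84 [229. 251.] [584.6 193.5 135. ]
top lock_mark 0.98 [343. 284.] [519.6 -69.5  53. ]
top lock_mark 0.29 [308. 252.] [595.5  16.3  53. ]
scene cap4 0.65 [277. 213.] [ 520.9 -316.    10. ]
scene cap4 0.52 [319. 260.] [543.7 -65.9  10. ]
scene cap4 0.39 [307. 263.] [574.2 -68.4  10. ]
scene lid 0.78 [506. 362.] [428.6 379.2  10. ]
scene rim 0.9 [325. 241.] [586.1  19.7 120. ]
scene rim 0.68 [414. 332.] [614.4 323.8 120. ]
scene rim 0.63 [506. 363.] [541.7 443.9 120. ]
scene peg 0.63 [377. 284.] [600.8 208.  135. ]
scene peg 0.15 [324. 242.] [605.1  45.  135. ]
scene collar_grip 0.86 [367. 222.] [488.4  29.3 142. ]
scene collar_grip 0.64 [306. 265.] [682.1 102.8 142. ]
scene lock_mark 0.78 [328. 240.] [518.6 -70.3  53. ]
scene lock_mark 0.51 [381. 284.] [518.  127.1  53. ]
```

View pics/w5.png

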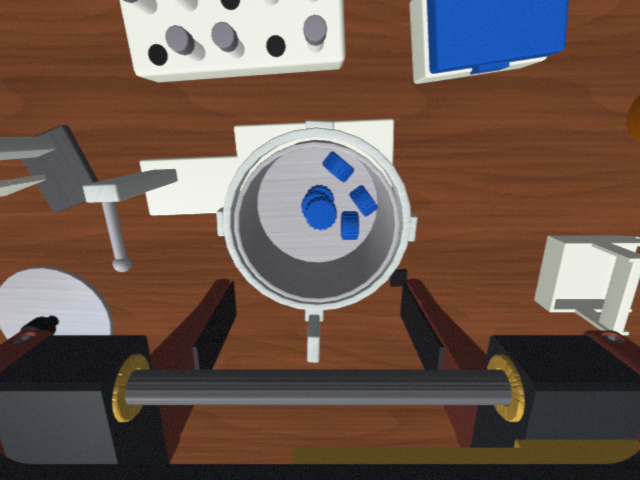

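Six caps are in the canister at about (338,165), (363,200), (350,225), plus a stack of three at (319,205), and the bench is clear. The lid is next.

Emit:
{"name": "apply_moves", "arguments": {
  "targets": [
    [1, [-0.31, -0.89, 0], [0, 0, 0]],
    [1, [-0.31, -0.89, 0], [0, 0, 0]],
    [1, [-0.31, -0.89, 0], [0, 0, 0]],
    [1, [-0.31, -0.89, 0], [0, 0, 0]],
    [1, [-0.31, -0.89, 0], [0, 0, 0]],
    [1, [-0.31, -0.89, 0], [0, 0, 0]],
    [1, [-0.31, -0.89, 0], [0, 0, 0]],
    [1, [-0.31, -0.89, 0], [0, 0, 0]]
  ]
}}

```text
t: 35.65
ee_pos: [469.2, 370.9, 272.7]
orientation: [-3.141, -0.0, -0.0]
ft_force: [-0.0, -0.4, -0.3]
width: 87.7
grasp_force: 0.0
```

Emit:
{"name": "apply_moves", "arguments": {
  "targets": [
    [1, [0, 0, 0], [0, 0, 0]],
    [1, [0, 0, 0], [0, 0, 0]]
  ]
}}

```text
t: 35.9
ee_pos: [469.7, 369.1, 272.5]
orientation: [3.141, 0.001, -0.0]
ft_force: [-0.1, -0.2, -0.0]
width: 87.5
grasp_force: 0.0
```

Run:
```python
from h import *
find(["lid","stand_peg","tag"],[10,135,126],("wrist",),2)
s,T=tool(); im=snap("wrist","w6")
for p in ctrl.masks_of("lid","wrist")[:1]:
  c=max(cv2.findContours(p["region"].astype(np.uint8),0,2)[0],key=cv2.contourArea)
  P=np.array([atz(*ray("wrist",im,q[0],T),18)[:2] for q in c],np.float32); print(p["score"],cv2.minEnclosingCircle(P),cv2.fitEllipse(P))
i=im["pixels"]; m=(i.max(2)<45).astype(np.uint8); x,y=[int(v) for v in ctrl.pinpoint("lid","wrist")[0]["xy"]]
m2=np.zeros_like(m); m2[y-70:y+50,x-60:x+60]=1; n,l,st,ce=cv2.connectedComponentsWithStats(m*m2)
for k in range(1,n):
  if st[k,4]>60: print("dark",st[k],ce[k],atz(*ray("wrist",im,ce[k],T),52))
```

```text
t 35.9 pos [469.7 369.1 272.5] rv [ 3.141e+00  1.000e-03 -0.000e+00] w 87.48814493528414
wrist lid 0.85 [308. 234.] [428.1 383.4  10. ]
wrist stand_peg 0.97 [366.  33.] [628.2 332.4 135. ]
wrist tag 0.95 [366.  43.] [623.5 330.5 126. ]
0.59 ((430.9947204589844, 383.787841796875), 79.38754272460938) ((430.8603820800781, 383.789306640625), (155.8950958251953, 156.69400024414062), 72.67897033691406)
dark [295 228  24  27 521] [306.40307102 240.9731286 ] [432.85202709 382.80878445  52.        ]
```

View pics/w6.png

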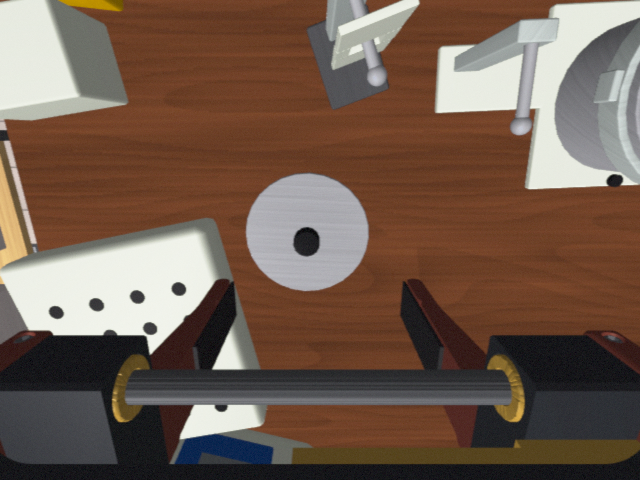

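The lid shows at (307,232) px, which gives a centre of (431,384). I'll grip the knob.

Emit:
{"name": "apply_moves", "arguments": {
  "targets": [
    [1, [-0.77, -0.29, 0], [0, 0, 0]],
    [1, [0, 0, 0.95], [0, 0, 0]],
    [1, [0, 0, 0.95], [0, 0, 0]],
    [1, [0, 0, 0.95], [0, 0, 0]],
    [1, [0, 0, 0.95], [0, 0, 0]],
    [1, [0, 0, 0.9], [0, 0, 0]],
    [1, [0, 0, 0.23], [0, 0, 0]],
    [1, [0, 0, 0], [0, 0, 0]]
  ]
}}

```text
t: 37.25
ee_pos: [431.5, 383.8, 26.2]
orientation: [3.141, -0.0, -0.001]
ft_force: [-0.8, -0.1, 0.1]
width: 87.8
grasp_force: 0.0
```

Emit:
{"name": "apply_moves", "arguments": {
  "targets": [
    [-1, [0, 0, 0], [0, 0, 0]],
    [-1, [0, 0, 0], [0, 0, 0]],
    [-1, [0, 0, 0], [0, 0, 0]],
    [-1, [0, 0, 0], [0, 0, 0]],
    [-1, [0, 0, 0], [0, 0, 0]],
    [-1, [0, 0, 0], [0, 0, 0]],
    [-1, [0, 0, -0.3], [0, 0, 0]],
    [-1, [0, 0, -0.7], [0, 0, 0]]
  ]
}}

```text
t: 38.25
ee_pos: [430.1, 382.9, 75.5]
orientation: [3.139, 0.0, -0.005]
ft_force: [-0.7, -0.4, -3.3]
width: 31.3
grasp_force: 30.0
```

Emit:
{"name": "apply_moves", "arguments": {
  "targets": [
    [-1, [0, 0, -0.9], [0, 0, 0]],
    [-1, [0, 0, -0.9], [0, 0, 0]],
    [-1, [0, 0, -0.9], [0, 0, 0]],
    [-1, [0, 0, -0.9], [0, 0, 0]],
    [-1, [0.2, 0.46, 0], [0, 0, 0]],
    [-1, [0.41, 0.92, 0], [0, 0, 0]],
    [-1, [0.41, 0.92, 0], [0, 0, 0]],
    [-1, [0.41, 0.92, 0], [0, 0, 0]]
  ]
}}

```text
t: 39.25
ee_pos: [502.8, 221.4, 256.6]
orientation: [-3.142, -0.001, -0.0]
ft_force: [-0.4, 0.7, -4.5]
width: 31.5
grasp_force: 30.0
```

Emit:
{"name": "apply_moves", "arguments": {
  "targets": [
    [-1, [0.41, 0.92, 0], [0, 0, 0]],
    [-1, [0.41, 0.92, 0], [0, 0, 0]],
    [-1, [0.41, 0.92, 0], [0, 0, 0]],
    [-1, [0.41, 0.92, 0], [0, 0, 0]],
    [-1, [0.2, 0.46, 0], [0, 0, 0]],
    [-1, [0, 0, 0.5], [0, 0, 0]],
    [-1, [0, 0, 0.8], [0, 0, 0]],
    [-1, [0, 0, 0], [0, 0, 0]]
  ]
}}

```text
t: 40.25
ee_pos: [592.0, 15.8, 188.7]
orientation: [-3.142, 0.0, 0.011]
ft_force: [-0.3, -0.9, -3.8]
width: 31.4
grasp_force: 30.0
```

Run:
```python
from h import *
s,T=tool(); print(s["t"],s["ee_pos"],s["orientation"],s["width"]); zl=s["ee_pos"][2]-16
ims={c:snap(c,c+"7") for c in("wrist","top","scene")}
for n,z in(("lid",zl),("rim",120),("canister",0)):
  for c in ims:
    for p in ctrl.pinpoint(n,c)[:1]: print(n,c,round(p["score"],2),np.round(p["xy"]),np.round(atz(*ray(c,ims[c],p["xy"],T),z),1))
for c in("top","wrist"):
 for p in ctrl.masks_of("lid",c)[:1]:
  q=max(cv2.findContours(p["region"].astype(np.uint8),0,2)[0],key=cv2.contourArea)
  P=np.array([atz(*ray(c,ims[c],v[0],T),zl+8)[:2] for v in q],np.float32); print(c,cv2.minEnclosingCircle(P))
```

```text
40.25 [592.04451607  15.82413156 188.65708694] [-3.14155974e+00  8.93574035e-05  1.09562002e-02] 31.369564787917476
lid wrist 0.68 [316. 289.] [590.2  17.1 172.7]
lid top 0.78 [310. 251.] [584.9  10.3 172.7]
lid scene 0.91 [322. 217.] [590.3   9.9 172.7]
canister scene 0.73 [321. 289.] [594.   21.7   0. ]
top ((554.7282104492188, 17.55852699279785), 57.583099365234375)
wrist ((591.5745849609375, 16.361663818359375), 78.77376556396484)
```

View pics/wrist7.png

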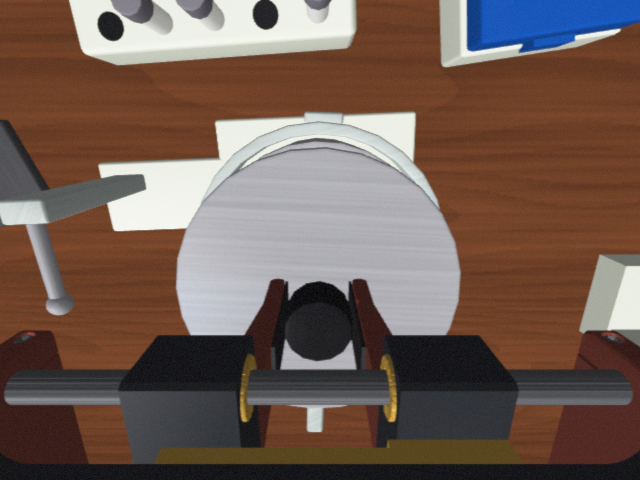

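Emit:
{"name": "apply_moves", "arguments": {
  "targets": [
    [-1, [0.05, 0.03, 0], [0, 0, 0]],
    [-1, [0, 0, 0.3], [0, 0, 0]],
    [-1, [0, 0, 0.3], [0, 0, 0]],
    [-1, [0, 0, 0.1], [0, 0, 0]],
    [-1, [0, 0, 0], [0, 0, 0]],
    [-1, [0, 0, 0], [0, 0, 0]]
  ]
}}

```text
t: 41.7
ee_pos: [597.7, 14.4, 156.3]
orientation: [-3.142, -0.0, -0.001]
ft_force: [0.6, -0.4, -3.3]
width: 31.3
grasp_force: 30.0
```

Emit:
{"name": "apply_moves", "arguments": {
  "targets": [
    [-1, [0, 0, 0.1], [0, 0, 0]],
    [-1, [0, 0, 0.1], [0, 0, 0]],
    [-1, [0, 0, 0.06], [0, 0, 0]],
    [-1, [0, 0, 0], [0, 0, 0]],
    [-1, [0, 0, 0], [0, 0, 0]]
  ]
}}

```text
t: 42.32
ee_pos: [597.1, 14.4, 143.3]
orientation: [3.142, 0.0, -0.001]
ft_force: [-4.0, -0.6, 3.3]
width: 31.6
grasp_force: 30.0
```

Emit:
{"name": "apply_moves", "arguments": {
  "targets": [
    [-1, [0, 0, -0.1], [0, 0, 0]],
    [-1, [-0.06, 0, 0], [0, 0, 0]],
    [-1, [0, 0, 0], [0, 0, 0]],
    [-1, [0, 0, 0.1], [0, 0, 0]],
    [-1, [0, 0, 0.08], [0, 0, 0]],
    [-1, [0, 0, 0], [0, 0, 0]],
    [-1, [0, 0, 0], [0, 0, 0]]
  ]
}}

```text
t: 43.2
ee_pos: [594.3, 14.4, 138.9]
orientation: [3.142, 0.0, -0.0]
ft_force: [0.2, -0.2, -3.7]
width: 31.5
grasp_force: 30.0
```

Emit:
{"name": "apply_moves", "arguments": {
  "targets": [
    [-1, [0, 0, 0.04], [0, 0, 0]],
    [-1, [0, 0, 0.02], [0, 0, 0]],
    [-1, [0, 0, 0], [0, 0, 0]],
    [-1, [0, 0, 0], [0, 0, 0]]
  ]
}}

```text
t: 43.7
ee_pos: [595.3, 14.4, 136.7]
orientation: [-3.142, -0.0, -0.003]
ft_force: [2.1, 0.3, 1.2]
width: 31.2
grasp_force: 30.0
```

Emit:
{"name": "apply_moves", "arguments": {
  "targets": [
    [1, [0, 0, 0], [0, 0, 0]],
    [1, [0, 0, 0], [0, 0, 0]],
    [1, [0, 0, 0], [0, 0, 0]],
    [1, [0, 0, 0], [0, 0, 0]],
    [1, [0, 0, -0.7], [0, 0, 0]],
    [1, [0, 0, -0.9], [0, 0, 0]],
    [1, [0, 0, -0.9], [0, 0, 0]],
    [1, [0, 0, 0], [0, 0, 0]]
  ]
}}

```text
t: 44.7
ee_pos: [596.6, 14.4, 265.1]
orientation: [3.142, 0.0, 0.012]
ft_force: [0.1, 1.0, -0.4]
width: 87.5
grasp_force: 0.0
```

Run:
```python
from h import *
s,T=tool(); print(s["t"],s["ee_pos"],s["orientation"],s["width"])
ims={c:snap(c,c+"8") for c in("wrist","scene")}
for n,z in(("lid",120),("collar_grip",142),("lock_mark",53),("peg",135),("rim",120)):
  for c in ims:
    for p in ctrl.pinpoint(n,c)[:2]: print(n,c,round(p["score"],2),np.round(p["xy"]),np.round(atz(*ray(c,ims[c],p["xy"],T),z),1))
for z in(128,130):
 for p in ctrl.masks_of("lid","wrist")[:1]:
  q=max(cv2.findContours(p["region"].astype(np.uint8),0,2)[0],key=cv2.contourArea)
  P=np.array([atz(*ray("wrist",ims["wrist"],v[0],T),z)[:2] for v in q],np.float32); print(cv2.minEnclosingCircle(P),cv2.fitEllipse(P))
cv2.imwrite("pics/z8.png",np.hstack([ims["wrist"]["pixels"][:, :400],cv2.resize(ims["scene"]["pixels"][150:350,230:397],(400,480))]))
```

```text
44.7 [596.57423282  14.44016245 265.07232588] [3.14155425e+00 4.06383274e-04 1.16166701e-02] 87.49895683234662
lid wrist 0.98 [317. 232.] [592.7  15.8 120. ]
lid scene 0.91 [320. 242.] [598.2  20.1 120. ]
collar_grip wrist 0.7 [317. 349.] [480.5  16.  142. ]
collar_grip scene 0.87 [368. 221.] [484.5  25.5 142. ]
lock_mark wrist 0.83 [391. 280.] [515.1 -72.3  53. ]
peg wrist 0.78 [112. 238.] [591.  200.9 135. ]
peg scene 0.62 [380. 284.] [595. 210. 135.]
rim wrist 0.73 [ 56. 167.] [653.4 248.9 120. ]
rim wrist 0.69 [473.  39.] [ 754.  -109.5  120. ]
rim scene 0.15 [258. 342.] [837.4 219.4 120. ]
((594.3706665039062, 15.541679382324219), 78.79692077636719) ((594.4863891601562, 15.491777420043945), (155.84092712402344, 156.0325927734375), 55.96445083618164)
((594.9365234375, 15.535125732421875), 78.27245330810547) ((595.0514526367188, 15.485568046569824), (154.80361938476562, 154.99400329589844), 55.96583557128906)
```

View pics/z8.png

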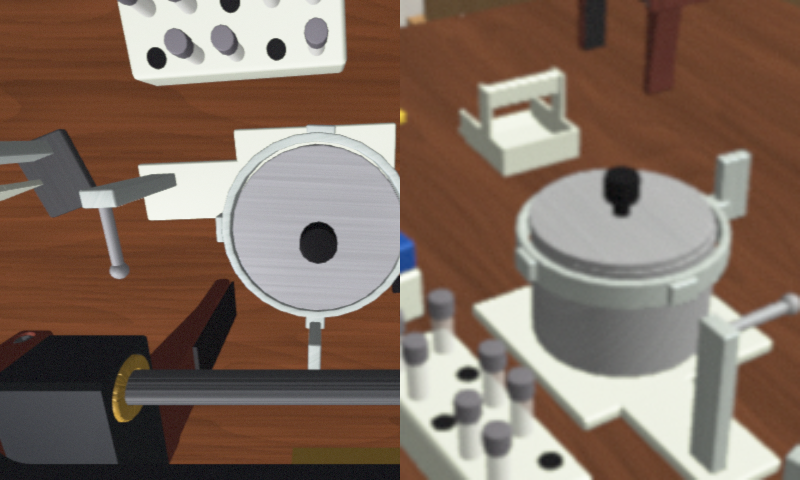

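The lid sits flat on the rim and the tote is upright and empty. I'm moving to the collar fin.

Emit:
{"name": "apply_moves", "arguments": {
  "targets": [
    [1, [-0.75, -0.02, 0], [0, 0, 0]],
    [1, [-0.75, -0.01, 0], [0, 0, 0]],
    [1, [-0.76, 0, 0], [0, 0, 0]],
    [1, [0, 0, 0.9], [0, 0, 0]],
    [1, [0, 0, 0.9], [0, 0, 0]],
    [1, [0, 0, 0.6], [0, 0, 0]],
    [1, [0, 0, 0], [0, 0, 0]],
    [1, [0, 0, 0], [0, 0, 0]]
  ]
}}

```text
t: 46.4
ee_pos: [482.2, 15.9, 142.0]
orientation: [-3.142, -0.0, -0.002]
ft_force: [-0.1, -0.7, 0.6]
width: 87.9
grasp_force: 0.0
```

Emit:
{"name": "apply_moves", "arguments": {
  "targets": [
    [1, [0, 0, 0.34], [0, 0, 0]],
    [-1, [0, 0, 0], [0, 0, 0]],
    [-1, [0, 0, 0], [0, 0, 0]],
    [-1, [0, 0, 0], [0, 0, 0]],
    [-1, [0, 0, 0], [0, 0, 0]],
    [-1, [0, 0, 0], [0, 0, 0]],
    [-1, [0, 0, 0], [0, 0, 0]],
    [-1, [0, 0, 0], [0, 0, 0]]
  ]
}}

```text
t: 47.4
ee_pos: [481.3, 15.9, 124.0]
orientation: [-3.142, -0.0, 0.0]
ft_force: [0.2, -0.4, 0.3]
width: 21.5
grasp_force: 0.0
```

Emit:
{"name": "apply_moves", "arguments": {
  "targets": [
    [-1, [0.0085, 0.195, 0], [0, 0, -0.0556]],
    [-1, [0.0085, 0.195, 0], [0, 0, -0.0556]],
    [-1, [0.0085, 0.195, 0], [0, 0, -0.0556]],
    [-1, [0.0085, 0.195, 0], [0, 0, -0.0556]],
    [-1, [0, 0, 0], [0, 0, 0]]
  ]
}}

```text
t: 48.02
ee_pos: [487.8, -22.7, 124.0]
orientation: [3.094, 0.545, -0.001]
ft_force: [-1.8, -0.3, 2.7]
width: 11.7
grasp_force: 30.0
```

Emit:
{"name": "apply_moves", "arguments": {
  "targets": [
    [-1, [0.008, 0.1865, 0], [0, 0, -0.0531]],
    [-1, [0.008, 0.1865, 0], [0, 0, -0.0531]],
    [-1, [0.008, 0.1865, 0], [0, 0, -0.0531]],
    [-1, [0.008, 0.1865, 0], [0, 0, -0.0531]],
    [-1, [0.008, 0.1865, 0], [0, 0, -0.0531]],
    [-1, [0.008, 0.1865, 0], [0, 0, -0.0531]],
    [-1, [0, 0, 0], [0, 0, 0]],
    [-1, [0, 0, 0], [0, 0, 0]]
  ]
}}

```text
t: 49.02
ee_pos: [518.8, -67.7, 124.0]
orientation: [-2.863, -1.293, 0.001]
ft_force: [-3.5, 0.0, 3.8]
width: 11.9
grasp_force: 30.1
```

Run:
```python
from h import *
find(["collar_grip","lock_mark"],[142,53],("top","scene"),1)
C=np.array([594.3,15]); s,T=tool(); d=s["ee_pos"][:2]-C; print(np.degrees(np.arctan2(d[1],d[0]))%360,np.hypot(*d))
im=snap("top","t9"); cv2.imwrite("pics/z9.png",cv2.resize(im["pixels"][210:330,250:410],(800,600),interpolation=cv2.INTER_CUBIC))
```

```text
t 49.025 pos [518.8 -67.7 124. ] rv [-2.863e+00 -1.293e+00  1.000e-03] w 11.905325685956031
scene collar_grip 0.62 [330. 209.] [524.8 -58.4 142. ]
227.65051164858215 111.98250989496518
```

View pics/z9.png

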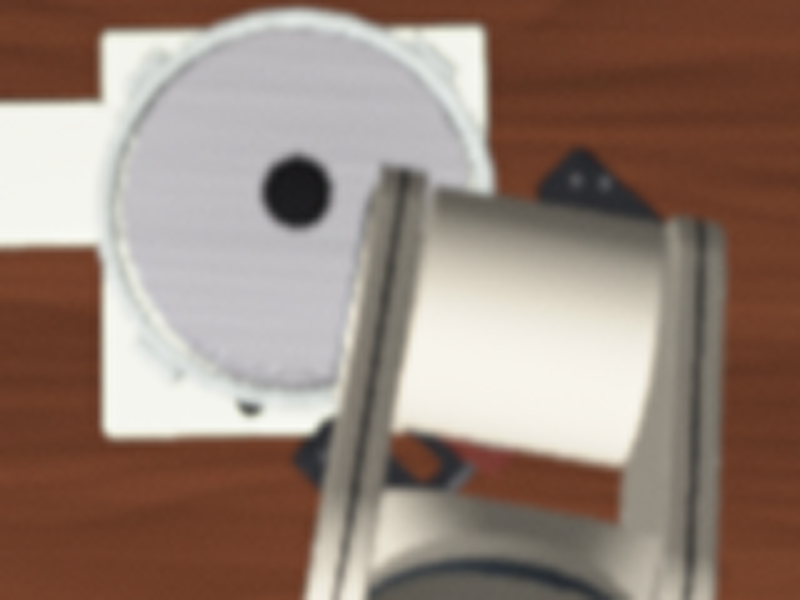

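Collar is at 228° against the mark at about 228.5°, so it is in line. I'll release, rise, turn to psi = 90° and view both pegs.

Emit:
{"name": "apply_moves", "arguments": {
  "targets": [
    [1, [0, 0, 0], [0, 0, 0]],
    [1, [0, 0, 0], [0, 0, 0]],
    [1, [0, 0, 0], [0, 0, 0]],
    [1, [0, 0, 0], [0, 0, 0]],
    [1, [0, 0, -0.8], [0, 0, 0]],
    [1, [0, 0, -0.9], [0, 0, 0]],
    [1, [0, 0, -0.9], [0, 0, 0]],
    [1, [0, 0, -0.9], [0, 0, 0]]
  ]
}}

```text
t: 50.38
ee_pos: [519.3, -68.1, 300.6]
orientation: [2.862, 1.295, 0.0]
ft_force: [1.1, 0.2, 0.4]
width: 86.5
grasp_force: 0.0
```

Emit:
{"name": "apply_moves", "arguments": {
  "targets": [
    [1, [0, 0, 0], [0, 0, -0.115]],
    [1, [0, 0, 0], [0, 0, -0.115]],
    [1, [0, 0, 0], [0, 0, -0.115]],
    [1, [0, 0, 0], [0, 0, -0.115]],
    [1, [0.88, 0.2, 0], [0, 0, 0]],
    [1, [0.88, 0.2, 0], [0, 0, 0]],
    [1, [0.88, 0.2, 0], [0, 0, 0]],
    [1, [0.88, 0.2, 0], [0, 0, 0]]
  ]
}}

```text
t: 51.38
ee_pos: [559.4, 109.4, 299.1]
orientation: [2.22, 2.223, 0.0]
ft_force: [1.1, -1.1, -0.2]
width: 88.2
grasp_force: 0.0
```

Emit:
{"name": "apply_moves", "arguments": {
  "targets": [
    [1, [0.88, 0.2, 0], [0, 0, 0]],
    [1, [0.88, 0.2, 0], [0, 0, 0]],
    [1, [0.88, 0.2, 0], [0, 0, 0]],
    [1, [0, 0, 0], [0, 0, 0]],
    [1, [0, 0, 0], [0, 0, 0]]
  ]
}}

```text
t: 52.0
ee_pos: [588.5, 239.6, 298.7]
orientation: [-2.219, -2.224, 0.002]
ft_force: [0.2, -0.4, -0.3]
width: 87.8
grasp_force: 0.0
```

Run:
```python
from h import *
find(["peg","stand_peg","tag","collar_grip","lock_mark","lid"],[135,135,126,142,53,120],("wrist","top","scene"),1)
snap("wrist","w10")
```

```text
t 52.0 pos [588.5 239.6 298.7] rv [-2.219e+00 -2.224e+00  2.000e-03] w 87.84847889445923
wrist peg 0.67 [319. 253.] [590.6 206.5 135. ]
wrist stand_peg 0.83 [358. 124.] [626.1 331.5 135. ]
wrist tag 0.95 [359. 127.] [627.7 328.7 126. ]
wrist collar_grip 0.77 [263. 465.] [521.5 -71.7 142. ]
wrist lid 0.66 [318. 395.] [589.9  15.4 120. ]
top peg 0.56 [224. 250.] [585.7 203.4 135. ]
top stand_peg 0.56 [344. 285.] [513.9 -68.3 135. ]
top collar_grip 0.7 [349. 279.] [527. -77. 142.]
top lock_mark 0.88 [345. 284.] [520.9 -74.1  53. ]
top lid 0.58 [311. 254.] [584.6   9.4 120. ]
scene peg 0.94 [380. 283.] [593.3 207.3 135. ]
scene stand_peg 0.74 [417. 335.] [628.  342.3 135. ]
scene tag 0.92 [412. 336.] [626.4 332.7 126. ]
scene collar_grip 0.64 [208. 220.] [ 775.8 -138.6  142. ]
scene lid 0.79 [321. 240.] [592.5  12.5 120. ]
```

View pics/w10.png

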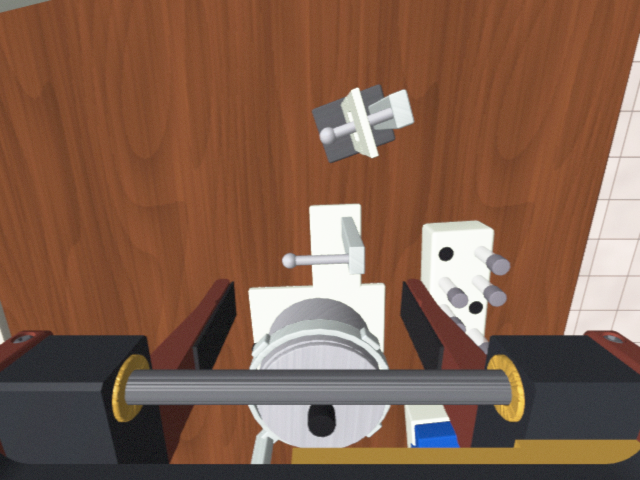

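The picture shows the stand peg's ball at (327,136) and its upright at (391,116), with the tag's top edge running (354,91)–(374,157). The canister peg's ball is at (290,261) and its upright at (350,259).

```bash
python3 - <<'E'
from h import *
im=ctrl.get_image("wrist"); s,T=tool(); print(s["ee_pos"],s["orientation"])
f=lambda xy,z: atz(*ray("wrist",im,xy,T),z)[:2]
for n,a,b,z in(("cpeg",(290,261),(347,259.5),135),("speg",(327,136),(391,116),135),("tagtop",(355,91),(374,157),190)):
    A,B=f(a,z),f(b,z); print(n,np.round(A,1),np.round(B,1),np.round((A+B)/2,1),"yaw",np.degrees(np.arctan2(*(B-A)[::-1])))
# straight-edge yaw of tag, peg by masks
for n,z in(("tag",190),("peg",135),("stand_peg",135)):
    for p in ctrl.masks_of(n,"wrist")[:1]: print(n,p["score"],p["bbox"])
E
python3 - <<'E'
import cv2
i=cv2.imread("pics/w10.png"); 
import numpy as np
cv2.imwrite("pics/z10.png",np.hstack([cv2.resize(i[75:175,300:420],(400,333),interpolation=2),cv2.resize(i[210:310,270:390],(400,333),interpolation=2)]))
E
```

```text
[588.9090751  240.0679528  299.05497006] [-2.21943028e+00 -2.22339115e+00  9.70613881e-05]
cpeg [561.2 198.5] [619.9 200.2] [590.5 199.3] yaw 1.6814426473427415
speg [598.1 321.5] [655.9 338.9] [627.  330.2] yaw 16.75436807316455
tagtop [617.  353.6] [633.5 306.2] [625.3 329.9] yaw -70.85374597828188
tag 0.79 [342.6, 88.9, 379.0, 161.1]
peg 0.77 [248.6, 203.6, 388.4, 463.3]
stand_peg 0.75 [309.3, 82.0, 413.9, 160.3]
```

View pics/z10.png

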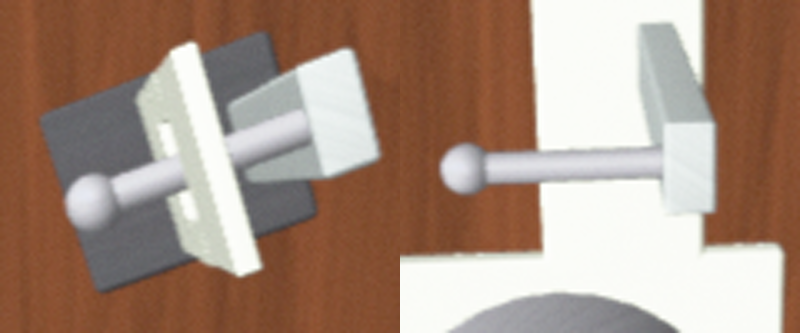

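Emit:
{"name": "apply_moves", "arguments": {
  "targets": [
    [1, [0.9, 0.37, 0], [0, 0, 0]],
    [1, [0.9, 0.37, 0], [0, 0, 0]],
    [1, [0, 0, 0], [0, 0, -0.103]],
    [1, [0, 0, 0], [0, 0, -0.103]],
    [1, [0, 0, 0.8], [0, 0, 0]],
    [1, [0, 0, 0.8], [0, 0, 0]],
    [1, [0, 0, 0], [0, 0, 0]],
    [1, [0, 0, 0], [0, 0, 0]]
  ]
}}

```text
t: 54.3
ee_pos: [626.6, 330.5, 220.6]
orientation: [1.832, 2.551, 0.002]
ft_force: [-0.4, -0.2, 0.6]
width: 87.5
grasp_force: 0.0
```

Run:
```python
from h import *
im=snap("wrist","w11"); s,T=tool(); print(s["t"],s["ee_pos"],s["orientation"],np.round(T[:3,:3],3))
find(["tag","stand_peg"],[126,135],("wrist",),1)
```

```text
54.35 [626.88745992 330.68562686 221.26477366] [1.83155858 2.55069668 0.00432343] [[-0.32   0.948  0.003]
 [ 0.948  0.32   0.001]
 [ 0.     0.003 -1.   ]]
t 54.35 pos [626.9 330.7 221.3] rv [1.832 2.551 0.004] w 87.76920992432481
wrist tag 0.77 [316. 243.] [626.3 330.5 126. ]
wrist stand_peg 0.75 [316. 245.] [626.2 331.9 135. ]
```

View pics/w11.png

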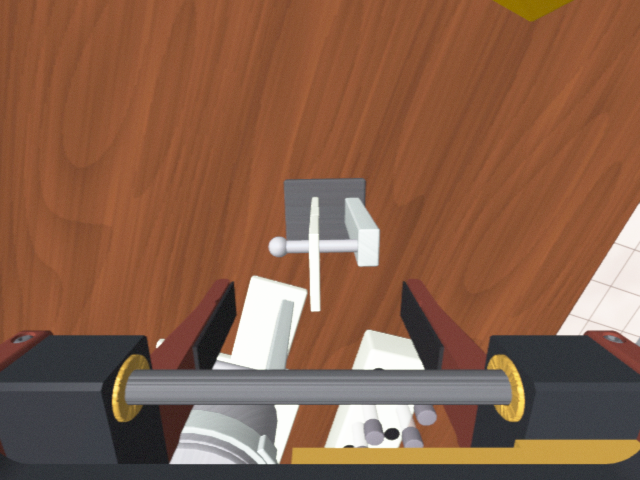

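The tool is lined up with the stand peg (ball (278,247), plate at x ≈ 315). I'll grip the tag, lift it 9 mm and slide it off.

Emit:
{"name": "apply_moves", "arguments": {
  "targets": [
    [1, [0, 0, 0.8], [0, 0, 0]],
    [1, [0, 0, 0.5], [0, 0, 0]],
    [1, [0, 0, 0], [0, 0, 0]],
    [-1, [0, 0, 0], [0, 0, 0]],
    [-1, [0, 0, 0], [0, 0, 0]],
    [-1, [0, 0, 0], [0, 0, 0]],
    [-1, [0, 0, 0], [0, 0, 0]],
    [-1, [0, 0, 0], [0, 0, 0]]
  ]
}}

```text
t: 55.5
ee_pos: [625.8, 330.1, 154.3]
orientation: [1.832, 2.552, 0.0]
ft_force: [-0.3, -0.9, -0.9]
width: 41.4
grasp_force: 0.0
```

Emit:
{"name": "apply_moves", "arguments": {
  "targets": [
    [-1, [0, 0, 0], [0, 0, 0]],
    [-1, [0, 0, 0], [0, 0, 0]],
    [-1, [0, 0, 0], [0, 0, 0]],
    [-1, [0, 0, 0], [0, 0, 0]],
    [-1, [0, 0, 0], [0, 0, 0]],
    [-1, [0, 0, 0], [0, 0, 0]]
  ]
}}

```text
t: 56.25
ee_pos: [625.7, 330.1, 154.0]
orientation: [-1.832, -2.552, 0.0]
ft_force: [-0.3, 0.4, -0.3]
width: 5.9
grasp_force: 30.0
```

Emit:
{"name": "apply_moves", "arguments": {
  "targets": [
    [-1, [0, 0, -0.18], [0, 0, 0]],
    [-1, [0, 0, 0], [0, 0, 0]],
    [-1, [0, 0, 0], [0, 0, 0]]
  ]
}}

```text
t: 56.62
ee_pos: [625.9, 330.2, 163.4]
orientation: [1.832, 2.552, 0.001]
ft_force: [-0.9, 0.7, -1.0]
width: 6.2
grasp_force: 30.0
```

Run:
```python
from h import *
find(["tag","stand_peg"],[135,135],("wrist","scene"),1)
```

```text
t 56.625 pos [625.9 330.2 163.4] rv [1.832e+00 2.552e+00 1.000e-03] w 6.170276785404457
wrist tag 0.88 [320. 276.] [627.6 331.2 135. ]
wrist stand_peg 0.87 [317. 273.] [625.8 332.4 135. ]
scene tag 0.64 [413. 333.] [629.4 336.3 135. ]
scene stand_peg 0.89 [413. 335.] [632.4 338.4 135. ]
```

Emit:
{"name": "apply_moves", "arguments": {
  "targets": [
    [-1, [0, -0.2, 0], [0, 0, 0]],
    [-1, [0, -0.2, 0], [0, 0, 0]],
    [-1, [0, -0.2, 0], [0, 0, 0]],
    [-1, [0, -0.2, 0], [0, 0, 0]],
    [-1, [0, -0.2, 0], [0, 0, 0]],
    [-1, [0, -0.2, 0], [0, 0, 0]],
    [-1, [0, -0.2, 0], [0, 0, 0]],
    [-1, [0, -0.2, 0], [0, 0, 0]]
  ]
}}

```text
t: 57.92
ee_pos: [549.4, 304.4, 163.1]
orientation: [1.832, 2.552, 0.0]
ft_force: [-0.8, 0.8, -0.6]
width: 5.5
grasp_force: 30.0
```

Emit:
{"name": "apply_moves", "arguments": {
  "targets": [
    [-1, [0, 0, 0], [0, 0, 0]],
    [-1, [0, 0, 0], [0, 0, 0]]
  ]
}}

```text
t: 58.18
ee_pos: [550.3, 304.7, 163.2]
orientation: [1.832, 2.552, 0.001]
ft_force: [0.3, -0.0, 0.4]
width: 6.0
grasp_force: 30.0
```

Emit:
{"name": "apply_moves", "arguments": {
  "targets": [
    [-1, [0, 0, 0], [0, 0, 0.093]],
    [-1, [0, 0, 0], [0, 0, 0.093]],
    [-1, [0, -0.66, 0], [0, 0, 0]],
    [-1, [-0.53, 0, 0], [0, 0, 0]],
    [-1, [-0.53, 0, 0], [0, 0, 0]],
    [-1, [-0.53, 0, 0], [0, 0, 0]],
    [-1, [-0.53, 0, 0], [0, 0, 0]],
    [-1, [0, 0, 0], [0, 0, 0]]
  ]
}}

```text
t: 59.18
ee_pos: [520.9, 196.3, 163.1]
orientation: [2.187, 2.255, 0.0]
ft_force: [0.5, 0.7, -1.3]
width: 5.8
grasp_force: 30.0
```

Emit:
{"name": "apply_moves", "arguments": {
  "targets": [
    [-1, [0, 0, 0], [0, 0, 0]],
    [-1, [0, 0, 0], [0, 0, 0]]
  ]
}}

```text
t: 59.42
ee_pos: [520.7, 198.4, 163.1]
orientation: [2.183, 2.259, 0.001]
ft_force: [-0.3, 0.3, 0.2]
width: 5.8
grasp_force: 30.0
```

Run:
```python
from h import *
find(["tag","peg"],[135,135],("wrist","scene","top"),1)
# peg axis in wrist image: bright grey pin/ball columns right of plate
s,T=tool(); im=ctrl.get_image("wrist"); g=im["pixels"].astype(int)
P=np.array([590.5,199.6,135.]); M=np.linalg.inv(T@np.array(im["hand_eye"])); K=np.array(im["camera_matrix"])
pr=lambda p:(lambda c:(c[:2]/c[2]))(K@(M[:3,:3]@p+M[:3,3]))
u=np.array([np.cos(.0297),np.sin(.0297),0]);
for d in(-30,-10,0,20):
    c=pr(P+d*u); x,y=int(round(c[0])),int(round(c[1])); print(d,np.round(c,1),[tuple(g[r,x]) for r in range(y-18,y+19,2)] if 0<x<640 and 18<y<460 else None)
```

```text
t 59.425 pos [520.7 198.4 163.1] rv [2.183e+00 2.259e+00 1.000e-03] w 5.82898988580682
wrist tag 0.87 [320. 276.] [523.  199.4 135. ]
wrist peg 0.62 [432. 275.] [591.1 202.1 135. ]
scene tag 0.75 [410. 271.] [521.  204.8 135. ]
scene peg 0.63 [380. 281.] [590.3 202.8 135. ]
top peg 0.83 [229. 249.] [589.3 193.7 135. ]
-30 [382.1 277.2] [(np.int64(235), np.int64(242), np.int64(240)), (np.int64(233), np.int64(241), np.int64(239)), (np.int64(229), np.int64(238), np.int64(235)), (np.int64(152), np.int64(150), np.int64(149)), (np.int64(168), np.int64(162), np.int64(163)), (np.int64(184), np.int64(179), np.int64(179)), (np.int64(194), np.int64(190), np.int64(189)), (np.int64(210), np.int64(203), np.int64(202)), (np.int64(220), np.int64(207), np.int64(203)), (np.int64(222), np.int64(210), np.int64(209)), (np.int64(214), np.int64(206), np.int64(202)), (np.int64(200), np.int64(193), np.int64(192)), (np.int64(196), np.int64(189), np.int64(191)), (np.int64(186), np.int64(184), np.int64(182)), (np.int64(172), np.int64(167), np.int64(169)), (np.int64(147), np.int64(145), np.int64(144)), (np.int64
[... 2152 characters left out ...]
(163)), (np.int64(167), np.int64(167), np.int64(161)), (np.int64(144), np.int64(140), np.int64(140)), (np.int64(169), np.int64(165), np.int64(165)), (np.int64(189), np.int64(182), np.int64(184)), (np.int64(198), np.int64(191), np.int64(191)), (np.int64(197), np.int64(190), np.int64(190)), (np.int64(186), np.int64(181), np.int64(183)), (np.int64(178), np.int64(171), np.int64(173)), (np.int64(151), np.int64(147), np.int64(148)), (np.int64(65), np.int64(75), np.int64(104)), (np.int64(39), np.int64(67), np.int64(111)), (np.int64(41), np.int64(66), np.int64(113)), (np.int64(38), np.int64(60), np.int64(107)), (np.int64(37), np.int64(64), np.int64(107)), (np.int64(40), np.int64(62), np.int64(107))]
```

The peg pixels sit at row 276, the same as the tag origin (276), and run parallel to it. Sliding on.

Emit:
{"name": "apply_moves", "arguments": {
  "targets": [
    [-1, [0, 0.175, 0], [0, 0, 0]],
    [-1, [0, 0.175, 0], [0, 0, 0]],
    [-1, [0, 0.175, 0], [0, 0, 0]],
    [-1, [0, 0.175, 0], [0, 0, 0]],
    [-1, [0, 0, 0], [0, 0, 0]]
  ]
}}

```text
t: 60.55
ee_pos: [556.2, 198.7, 163.0]
orientation: [2.185, 2.258, 0.0]
ft_force: [-0.2, 0.0, 0.2]
width: 5.7
grasp_force: 30.0
```

Emit:
{"name": "apply_moves", "arguments": {
  "targets": [
    [-1, [0, 0.175, 0], [0, 0, 0]],
    [-1, [0, 0.175, 0], [0, 0, 0]],
    [-1, [0, 0.175, 0], [0, 0, 0]],
    [-1, [0, 0.175, 0], [0, 0, 0]],
    [-1, [0, 0, 0], [0, 0, 0]],
    [-1, [0, 0, 0], [0, 0, 0]]
  ]
}}

```text
t: 61.3
ee_pos: [590.2, 199.7, 162.9]
orientation: [-2.184, -2.258, 0.001]
ft_force: [-0.7, 0.7, -1.5]
width: 5.8
grasp_force: 30.0
```

Run:
```python
from h import *
find(["tag","peg"],[135,135],("wrist","scene","top"),1)
```

```text
t 61.3 pos [590.2 199.7 162.9] rv [-2.184e+00 -2.258e+00  1.000e-03] w 5.75210405512258
wrist tag 0.71 [320. 276.] [592.6 200.8 135. ]
wrist peg 0.71 [318. 275.] [591.  201.2 135. ]
scene tag 0.86 [378. 282.] [593.4 202.4 135. ]
scene peg 0.9 [382. 284.] [591.7 210.2 135. ]
```

Emit:
{"name": "apply_moves", "arguments": {
  "targets": [
    [-1, [0, 0, 0.08], [0, 0, 0]],
    [-1, [0, 0, 0.08], [0, 0, 0]],
    [-1, [0, 0, 0], [0, 0, 0]],
    [-1, [0, 0, 0], [0, 0, 0]]
  ]
}}

```text
t: 62.25
ee_pos: [590.5, 199.8, 155.0]
orientation: [-2.184, -2.258, 0.0]
ft_force: [-0.7, 0.8, 0.1]
width: 6.0
grasp_force: 30.0
```

Emit:
{"name": "apply_moves", "arguments": {
  "targets": [
    [1, [0, 0, 0], [0, 0, 0]],
    [1, [0, 0, 0], [0, 0, 0]],
    [1, [0, 0, 0], [0, 0, 0]],
    [1, [0, 0, 0], [0, 0, 0]],
    [1, [0, 0, 0], [0, 0, 0]],
    [1, [0, 0, -0.5], [0, 0, 0]],
    [1, [0, 0, -0.8], [0, 0, 0]],
    [1, [0, 0, -0.8], [0, 0, 0]]
  ]
}}

```text
t: 63.25
ee_pos: [590.2, 199.8, 261.0]
orientation: [-2.184, -2.258, 0.001]
ft_force: [-0.0, -1.0, -0.4]
width: 82.1
grasp_force: 0.0
```

Emit:
{"name": "apply_moves", "arguments": {
  "targets": [
    [1, [0, 0, -0.5], [0, 0, 0]],
    [1, [0, 0, 0], [0, 0, 0]],
    [1, [0, 0, 0], [0, 0, 0]],
    [1, [0, 0, 0], [0, 0, 0]],
    [1, [0, 0, 0], [0, 0, 0]],
    [1, [0, 0, 0], [0, 0, 0]],
    [1, [0, 0, 0], [0, 0, 0]],
    [1, [0, 0, 0], [0, 0, 0]]
  ]
}}

```text
t: 64.25
ee_pos: [590.5, 199.8, 285.1]
orientation: [2.184, 2.258, 0.0]
ft_force: [0.4, -0.1, 0.5]
width: 87.7
grasp_force: 0.0
```

Run:
```python
from h import *
find(["tag","peg","lid","collar_grip","lock_mark","tote","cap4"],[126,135,120,142,53,0,10],("wrist","scene","top"),2)
s,T=tool(); im=ctrl.get_image("wrist")
for p in ctrl.masks_of("tag","wrist")[:1]:
  print(p["score"],p["bbox"]); y,x=np.where(p["region"])
  b=p["bbox"]
print(ctrl.masks_of("tag","scene")[0]["bbox"])
```

```text
t 64.25 pos [590.5 199.8 285.1] rv [2.184 2.258 0.   ] w 87.72867280498151
wrist tag 0.98 [318. 225.] [591.7 197.8 126. ]
wrist peg 0.96 [318. 225.] [591.4 200.  135. ]
wrist lid 0.7 [315. 377.] [594.5  14.5 120. ]
wrist collar_grip 0.57 [250. 448.] [520.5 -69.2 142. ]
wrist lock_mark 0.67 [262. 393.] [520.5 -70.1  53. ]
wrist lock_mark 0.64 [318. 223.] [592.9 180.8  53. ]
wrist tote 0.21 [263. 394.] [ 512.8 -120.     0. ]
scene tag 0.79 [380. 285.] [587.2 202.5 126. ]
scene peg 0.67 [380. 285.] [597.  212.2 135. ]
scene lid 0.73 [323. 239.] [587.8  12.5 120. ]
scene collar_grip 0.57 [333. 207.] [515.7 -61.  142. ]
scene tote 0.61 [280. 212.] [ 503.9 -332.5    0. ]
scene tote 0.53 [379. 287.] [478.8  77.1   0. ]
top tag 0.45 [228. 246.] [596.8 197.3 126. ]
top peg 0.67 [227. 250.] [586.5 198.1 135. ]
top lid 0.76 [312. 251.] [590.1   7.2 120. ]
top collar_grip 0.93 [348. 284.] [517.4 -76.5 142. ]
top lock_mark 0.65 [346. 282.] [525.2 -75.6  53. ]
top lock_mark 0.23 [226. 246.] [602.9 212.5  53. ]
top tote 0.87 [452. 296.] [ 498.2 -343.7    0. ]
top tote 0.46 [312. 250.] [604.6   6.2   0. ]
0.56 [313.2, 191.2, 324.2, 271.2]
[368.9, 249.7, 395.5, 317.3]
```

```bash
python3 -c "
from workcell import ctrl
print(ctrl.close_job())"
```

```text
the job is handed in; nothing more can be done
None
```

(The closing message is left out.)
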